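Pack calibration weights for dispatch and lock the tin in its carrier

ROBOT

A 6-joint arm with a two-finger parallel gripper is mounted at the origin on the work surface. World frame = base frame: x ahead of the robot, y to its left, z up, the work surface at z = 0. Lengths are in mm, angles in rad, forces in N, time in s.
With the tool pointing down it reaches from about 150 to 775 mm from the base axis. Payload 6.1 kg.
Tool frame: the origin (TCP) lies at the very end of the fingers, on their centre line; the grasp point (between the pads) lies 19 mm behind it; z points along the fingers, y is the line along which they close (so a half turn about z gives the same grasp; the last joint's range is limited). The gripper opens to 85 mm and grips with 20 to 120 N. Pads are 22 mm wide; open, the fingers measure 114 mm over their backs; the gripper's body (76 mm by 85 mm) begins 54 mm behind the grasp point. The pads swing forward as they close: fully open they stand 13 mm farther back than shut.
Start: joints at [1.26, 0.126, -0.04, 1.405, 0, 1.571], TCP at [160.549, 499.832, 231.295] pointing down, gripper open.
Joint ranges: [-2.72, 2.72], [-0.95, 1.95], [-1.27, 1.35], [-1.78, 2.02], [-1.46, 1.47], [-3.14, 3.14]. Speed limits (rad/s): [2.39, 2.39, 3.01, 3.14, 3.14, 3.14].

INTERFACE

Orientations are given as a unit quaternion [w, x, y, z].
In Python, from rig import get_state, eyes, ticket gives the robot as it stands. The module is installed in compiled form; this text tells all that it offers.
- The arm moves only by the shell command python3 -m handwheel [FORCE], which reads ROWS from standard input. ROWS is a JSON object whose key "motion" holds a list of rows, 1 to 5 of them, each of 5 numbers: dx, dy, dz in parts of the range, where 1.0 means 600 mm, then a turn about the tool's z in fractions of the full range, 1 being 2 pi rad, then the opening from 0.0 (shut) to 1.0 (fully open); each row is the pose to reach, as a shift and turn from the pose commanded when the command began, along the tool's axes at that moment; what a row does not reach only later rows make up. A row lasts 1/10 s, in which the tool goes at most 50 mm and 0.15 rad, less where a joint would pass 70% of its speed; a pose out of reach is approached as far as the arm can. The fingers move at their own pace and stop on an object; FORCE is the grip in N (left out, the last holds). Time passes only in rows, so rows that do not move let the fingers close. It prints the time, the measured TCP pose, the force, the opening and the grip force at its end. A shift or turn number past 1, either way, is cut back to 1. Input that does not fit is refused with a message, and nothing moves.
- get_state(): the state, without advancing time (a new reading comes with each control period).
- eyes.grab_frame(name): name is "scene" or "top" or "wrist"; returns a dict with "pixels" (480x640x3 uint8, blue, green, red), "range_z" (480x640 float32, mm along the optical axis (not along the pixel's ray), 0 where there is no reading), "vfov" (degrees; the focal length in pixels is half the picture's height over the tangent of half this angle, whatever the lens; pixels are square), "cx", "cy" (the principal point, pixels), "cam_to_world" (4x4, takes a point from camera to world coordinates). Camera axes: x right, y up, looking along -z (the intrinsics and any distortion apply to the point x, -y, -z); pixel columns grow to the right and rows downward; lengths in mm; the calibration is good to about 2 mm. A picture is of the moment at which its call begins.
- ticket.close_job(): hands the job in; it is judged then, once.
The state is a dict: "clock": time; "joint_positions": joint angles; "joint_velocities": joint speeds; "joint_efforts": joint torques, N m; "position": TCP position; "ee_rot": TCP orientation; "force": force on the tool from outside, world axes, zero at the start; "torque": the same for the moment, N m; "finger_gap": opening from 0.0 (shut) to 1.0 (fully open); "finger_force": force on a finger pad.
Only numpy, scipy, OpenCV 4.12 (cv2) and the standard library are available. Lean on these libraries where they do the work, as an engineer would, in place of code of your own. Each camera call takes 0.05 s, during which the arm holds its last target. There are 200 camera calls.

TASK

Pack the brass calibration weights for dispatch: lift them one at a time out of the blue bin and lower each one into the dark tin on the green carrier until you feel it touch the liner, standing upright and never dropped; how deep the liner lies is not known. When all of them are in, take the red T-handled socket from its holder, put it down the deep bore of the carrier onto the nut at the bottom and turn the nut clockwise until it stops, so that the jaw grips the tin, then stand the T-handled socket back in its holder, leaving the micrometer stands, setting rings and wooden case where they are.

Things in the scene. Friction and masses are not known exactly. Their poses are not given: they have to be found in the camera images.
- weight1: brass 500 g calibration weight, upright in the blue bin at the start (3 to 5 of the five weights are present): a cylinder 46 mm in diameter and 36 mm high, above it a neck 14 mm in diameter and a lifting knob 22 mm in diameter from 44 to 56 mm height, with its top at 56 mm. Origin: centre of the underside, z up.
- weight2: brass 500 g calibration weight, upright in the blue bin at the start (3 to 5 of the five weights are present): a cylinder 46 mm in diameter and 36 mm high, above it a neck 14 mm in diameter and a lifting knob 22 mm in diameter from 44 to 56 mm height, with its top at 56 mm. Origin: centre of the underside, z up.
- weight3: brass 500 g calibration weight, upright in the blue bin at the start (3 to 5 of the five weights are present): a cylinder 46 mm in diameter and 36 mm high, above it a neck 14 mm in diameter and a lifting knob 22 mm in diameter from 44 to 56 mm height, with its top at 56 mm. Origin: centre of the underside, z up.
- weight4: brass 500 g calibration weight, upright in the blue bin at the start (3 to 5 of the five weights are present): a cylinder 46 mm in diameter and 36 mm high, above it a neck 14 mm in diameter and a lifting knob 22 mm in diameter from 44 to 56 mm height, with its top at 56 mm. Origin: centre of the underside, z up.
- weight5: brass 500 g calibration weight, upright in the blue bin at the start (3 to 5 of the five weights are present): a cylinder 46 mm in diameter and 36 mm high, above it a neck 14 mm in diameter and a lifting knob 22 mm in diameter from 44 to 56 mm height, with its top at 56 mm. Origin: centre of the underside, z up.
- bin: blue open plastic bin, fixed, 236 (its x) x 166 (its y) x 38 mm high, walls and floor 3 mm. Origin: centre of the underside.
- tin: dark opaque open tin, loose, 1.6 kg, with 2 mm of play between the carrier's rails; outside 150 (its x) x 200 (its y) x 95 mm high, walls 3 mm. Origin: centre of the underside, z up. A stiff cork liner board covers its floor; the liner's top lies anywhere from 15 to 37 mm above the underside and does not sink under the weights or a push of 60 N.
- carrier: green cast dispatch carrier, fixed: base plate 190 (its x) x 332 (its y) x 12 mm, with 22 mm rails beside the tin. Origin on the table under the middle of the tin's place. The end stop is at its +y end; the clamp tower (64 mm in diameter, top 118 mm above the table) is 166 mm towards its -y. The tin stands between end stop and jaw.
- bore_mouth (a point): centre of the mouth of the tower's bore, in the plane of the tower's top, 118 mm above the table: a plain vertical bore 35 mm in diameter and 96 mm deep, fixed to the carrier; z up.
- nut (a point): on the axis of the brass hexagon clamp nut at its seat, at the floor of the bore (22 mm above the table); turns with the nut, z up. The nut is 19 mm across flats and 15 mm high, its top 3 mm chamfered; two of its flats face the point's +y and -y.
- clamp_nut (a joint): turn of the clamp nut, rad, growing clockwise seen from above; 0 is fully slack, starts at 0 to 0.5, solid stop at 2.6. It stays where it is left (0.2 N m of friction) and drives the jaw 2.5 mm per rad; the jaw takes up the play at about 2.5 and grips the tin from there to the stop.
- jaw: steel clamp jaw 100 x 12 x 34 mm on the carrier, slides towards the carrier's +y, against the tin's side, as the nut is tightened. Origin: underside, middle of the face away from the tin.
- t_socket: T-handled socket, loose, 0.35 kg, 156 mm long, upright in its holder. Origin: centre of the open lower end, z up the shaft, x along the T-bar. Socket 30 mm in diameter and 42 mm long, hexagon recess 20.4 mm across flats, 22 mm deep, two flats facing +y and -y; shaft 12 mm; black guide sleeve 31 mm in diameter from 72 to 90 mm; red T-bar 70 (x) x 18 (y) x 26 mm from 130 to 156 mm.
- t_handle (a point): centre of the red T-bar, 143 mm above the socket's end. The socket goes over the nut when its x axis is at 0 or any multiple of 60 degrees to nut's x, within 8 degrees; else it stops 15 mm short. Seated, its end rests on the bore's floor, level with nut, and it stays standing when let go.
- holder: aluminium holder for the T-handled socket, fixed: foot 90 x 90 x 10 mm and an upright tube 82 mm high over the table, 52 mm outside and 39 mm inside diameter, whose floor is 10 mm above the table. Origin: on the table, under the tube's axis.
- mic_stand_a: green micrometer stand holding a micrometer, about 110 mm across and 100 mm high, to be left alone. Origin: centre of its foot.
- mic_stand_b: green micrometer stand like the other, to be left alone. Origin: centre of its foot.
- ring_a: dark steel setting ring 48 mm in diameter, 22 mm high, to be left alone. Origin: centre of its underside.
- ring_b: dark steel setting ring 58 mm in diameter, 18 mm high, to be left alone. Origin: centre of its underside.
- ring_c: dark steel setting ring 42 mm in diameter, 16 mm high, to be left alone. Origin: centre of its underside.
- gauge_block_case: closed wooden gauge block case 104 x 74 x 42 mm, to be left alone. Origin: centre of its underside.
There are look-alikes about, which are no part of the job. Of the things that look like the holder, the larger one is meant. Leave any turquoise look-alike of the weight2 alone.

How it is judged:
By the outcome, as a careful person would: the job done as asked, in the order asked, and still so for the second after the job is handed in, with the robot touching nothing.
Of weight1, weight2, weight3, weight4, weight5 only 3 to 5 are there at a start; the rules pass over those that are not, and their reading is None.
At some moment in a run one of weight1, weight2, weight3, weight4, weight5 may be knocked a few centimetres aside while the robot is not near it.
It also fails if it takes over 210 s, if anything falls off the work surface, if the arm or the gripper's body presses on something with over 40 N, if the wrist force passes 120 N, or if a joint passes its speed limit or range.

## Working session

There is one attempt and no reset: what is moved stays moved. The work goes in short steps, Python scripts to look and compute and a shell command to move; the robot and the scene stay as the last step left them, time stands still between calls to the robot, and variables do not carry over. Pictures are saved under pics/ and viewed, at most 18 in all, crops included, and the job is handed in when it is done.

```bash
mkdir -p pics; cat > h.py <<'E'
import numpy as np, cv2
from rig import get_state, eyes, ticket
def grab(n):
    f=eyes.grab_frame(n); np.savez('%s.npz'%n,**{k:np.array(v) for k,v in f.items()}); return f
def load(n): return dict(np.load('%s.npz'%n))
def pts(f):
    h,w=f['range_z'].shape; F=h/2/np.tan(np.radians(float(f['vfov']))/2)
    u,v=np.meshgrid(np.arange(w),np.arange(h)); z=f['range_z']
    P=np.stack([(u-f['cx'])/F*z,-(v-f['cy'])/F*z,-z,np.ones_like(z)],-1)
    return (P@np.array(f['cam_to_world']).T)[...,:3]
def ray(f,u,v,Z):
    h=480;F=h/2/np.tan(np.radians(float(f['vfov']))/2);T=np.array(f['cam_to_world'])
    d=T[:3,:3]@np.array([(u-f['cx'])/F,-(v-f['cy'])/F,-1]);o=T[:3,3];return o+d*(Z-o[2])/d[2]
E
python3 - <<'E'
from h import *
for n in ['top','scene']:
    f=grab(n); cv2.imwrite(f'pics/{n}0.png',f['pixels']); print(n,{k:f[k] for k in f if k not in('pixels','range_z')})
print(get_state())
E
```

```text
top {'vfov': 55.63264497853648, 'cx': 317.23119252124974, 'cy': 240.60087147652393, 'cam_to_world': array([[ 2.75735015e-02,  9.83033213e-01, -1.81343332e-01,
         3.95641327e+02],
       [-9.99606896e-01,  2.61945976e-02, -9.99486871e-03,
        -4.22884709e+01],
       [-5.07507230e-03,  1.81547639e-01,  9.83369055e-01,
         9.72318301e+02],
       [ 0.00000000e+00,  0.00000000e+00,  0.00000000e+00,
         1.00000000e+00]])}
scene {'vfov': 51.84247977566998, 'cx': 321.85582961276685, 'cy': 242.0856744069829, 'cam_to_world': array([[ 2.70366583e-01, -7.87993874e-01,  5.53143350e-01,
         1.13214841e+03],
       [ 9.62711942e-01,  2.26864363e-01, -1.47371221e-01,
        -2.09830080e+02],
       [-9.36089468e-03,  5.72361963e-01,  8.19947655e-01,
         9.64385544e+02],
       [ 0.00000000e+00,  0.00000000e+00,  0.00000000e+00,
         1.00000000e+00]])}
{'clock': 0.1, 'joint_positions': array([ 1.25999947e+00,  1.26312071e-01, -4.05073549e-02,  1.40541100e+00,
       -8.35462457e-06,  1.57079212e+00]), 'joint_velocities': array([ 0.00143019, -0.00030405,  0.00194237,  0.00128527, -0.00027306,
        0.00059131]), 'joint_efforts': array([-1.82014544e-03, -4.36900377e+01,  3.53606844e+01,  1.36681827e-02,
        2.77258323e-05,  1.28883553e-05]), 'position': array([160.4419034 , 499.48984152, 230.61018296]), 'ee_rot': array([-1.06855175e-04,  1.54771620e-01,  9.87950015e-01, -7.09056772e-04]), 'force': array([-0.04540898,  0.25801294,  0.22379106]), 'torque': array([0.02595391, 0.00805902, 0.02785255]), 'finger_force': 0.0, 'finger_gap': 1.0015905661969946}
```

View pics/top0.png

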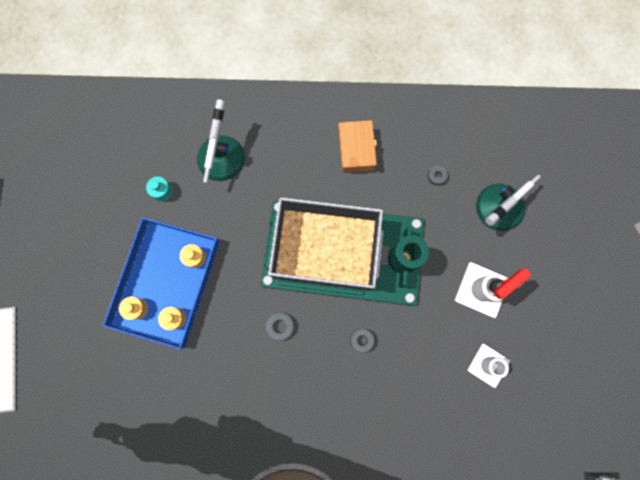

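View pics/scene0.png

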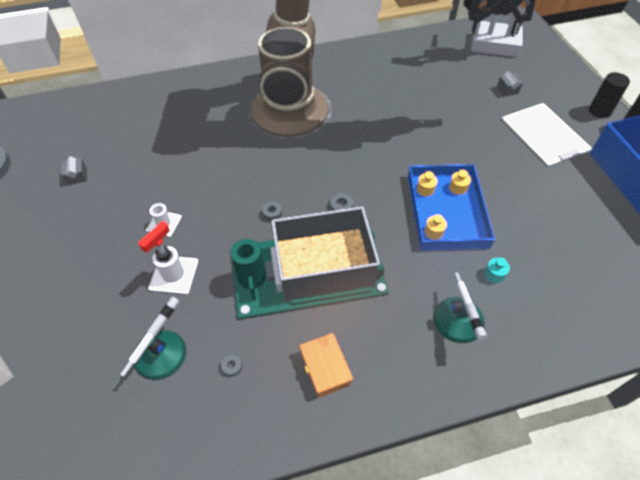

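Top view: three brass weights in the blue bin at (192,255), (132,307), (171,318); turquoise look-alike at (158,187), outside the bin. The tin is at (327,245), the bore at (408,253), the large holder with the red T-bar at (493,287), and the small look-alike holder at (497,367).

```bash
cat > m.py <<'E'
from h import *
def comps(m,mn=20):
    n,l,s,c=cv2.connectedComponentsWithStats(m.astype(np.uint8)); return [(l==i,s[i],c[i]) for i in range(1,n) if s[i][4]>=mn]
def weights(f,show=True):
    P=pts(f); hsv=cv2.cvtColor(f['pixels'],cv2.COLOR_BGR2HSV); ok=f['range_z']>0
    m=(hsv[...,0]>12)&(hsv[...,0]<32)&(hsv[...,1]>120)&(hsv[...,2]>90)&ok&(P[...,2]>20)
    out=[]
    for k,s,c in comps(m,60):
        q=P[k]; zt=np.percentile(q[:,2],97); t=q[q[:,2]>zt-5]; b=q[(q[:,2]<zt-12)&(q[:,2]>zt-28)]
        out.append((c.round(0),s[4],zt.round(1),((t.max(0)+t.min(0))/2).round(1)[:2],t.mean(0).round(1)[:2],len(t)))
    return out
E
python3 - <<'E'
from m import *
for n in['top','scene']:
    f=load(n);P=pts(f);print(n)
    for w in weights(f):print(w)
    px=f['pixels'];hsv=cv2.cvtColor(px,cv2.COLOR_BGR2HSV);Z=P[...,2]
    print('table z',np.median(Z[f['range_z']>0]))
    def rect(m,name):
        for k,s,c in comps(m,40):
            q=P[k]; r=cv2.minAreaRect(q[:,:2].astype(np.float32)); print(name,c.round(),s[4],'z',np.median(q[:,2]).round(1),'rect',np.round(r[0],1),np.round(r[1],1),round(r[2],1))
    rect((hsv[...,0]>105)&(hsv[...,0]<125)&(hsv[...,1]>150)&(Z>30)&(Z<45),'binrim')
    rect(((hsv[...,0]<8)|(hsv[...,0]>172))&(hsv[...,1]>180)&(Z>152)&(Z<180),'tbar')
    rect((Z>88+5)&(Z<112)&(hsv[...,1]<90),'tinrim+')
    rect((Z>113)&(Z<123)&(hsv[...,0]>60)&(hsv[...,0]<100)&(hsv[...,1]>90),'tower')
    rect((Z>70)&(Z<90)&(hsv[...,1]<60)&(hsv[...,2]>120),'holder')
E
```

```text
top
(array([357., 144.]), np.int32(1459), np.float64(44.8), array([ 783.1, -112.7]), array([ 783.5, -113.2]), 1250)
(array([196., 257.]), np.int32(183), np.float64(59.9), array([530.5, 223.5]), array([530., 222.]), 24)
(array([137., 308.]), np.int32(202), np.float64(59.4), array([419.6, 337. ]), array([418.8, 335.8]), 23)
(array([176., 319.]), np.int32(184), np.float64(59.9), array([400.3, 255.2]), array([401.1, 254.4]), 26)
table z -0.39194091508795736
binrim [158. 285.] 832 z 36.8 rect [474.8 287.8] [167.1 235.4] 75.7
tbar [512. 283.] 403 z 164.5 rect [ 477.  -382.7] [17.9 67.4] 39.8
tinrim+ [217. 117.] 309 z 102.7 rect [804.2 180.3] [20.3 77.9] 77.7
tinrim+ [500. 212.] 296 z 103.6 rect [ 627.5 -395.9] [19.8 79.8] 40.8
tinrim+ [326. 238.] 1194 z 107.3 rect [554.1 -50.6] [204.2 154.4] 84.4
tinrim+ [496. 283.] 81 z 99.7 rect [ 484.8 -378.7] [12.3 28.4] 45.1
tower [412. 251.] 601 z 117.4 rect [ 538.4 -214.4] [62.2 61. ] 0.6
holder [210. 155.] 220 z 81.5 rect [729.2 194.4] [18.3 80.1] 84.2
holder [523. 190.] 182 z 81.0 rect [ 672.2 -446. ] [16.6 88.8] 40.1
holder [489. 286.] 202 z 80.4
[... 754 characters left out ...]
6.8 58. ] 83.6
tinrim+ [638. 100.] 43 z 100.7 rect [340.1 870.2] [ 8.8 35.1] 69.6
tinrim+ [284. 103.] 123 z 104.2 rect [ 89.  -29.3] [95.8 15.1] 72.0
tinrim+ [326. 243.] 1374 z 105.8 rect [554.4 -52.5] [204.6 156.7] 84.3
tinrim+ [162. 253.] 143 z 100.7 rect [ 481.  -386.8] [31.  29.9] 25.4
tinrim+ [163. 315.] 343 z 102.6 rect [ 632.4 -398.7] [19.8 77.9] 43.2
tinrim+ [475. 322.] 323 z 104.3 rect [806.1 177.4] [19.5 81.3] 80.2
tower [245. 252.] 477 z 118.9 rect [ 540.2 -215.7] [59.9 64.6] 81.6
holder [166. 261.] 215 z 81.3 rect [ 483.6 -385.3] [47.5 50.6] 11.3
holder [462. 291.] 153 z 82.3 rect [734.  191.5] [13.9 68.5] 78.9
holder [140. 350.] 281 z 81.0 rect [ 677.  -449.1] [ 14.7 102.6] 40.5
```

```bash
cat > go.py <<'E'
import sys
from h import *
from scipy.spatial.transform import Rotation as R
def rel(x,y,z,yaw=None):
    s=get_state();q=s['ee_rot'];M=R.from_quat([q[1],q[2],q[3],q[0]]).as_matrix()
    d=M.T@(np.array([x,y,z])-s['position']); cur=np.degrees(np.arctan2(M[1,1],M[0,1])); t=0
    if yaw is not None: t=np.radians((cur-yaw+90)%180-90)
    print('rel',d.round(1),'turn',round(t,3),'| pos',s['position'].round(1),'yaw',round(cur,1),'tilt',np.degrees(np.arccos(-M[2,2])).round(2),'F',s['force'].round(1),'t',round(s['clock'],2),'gap',round(s['finger_gap'],3),'j6',s['joint_positions'][5].round(2))
if __name__=='__main__': rel(*map(float,sys.argv[1:]))
E
python3 - <<'E'
from h import *
t=load('top')['pixels'];a=cv2.resize(t[210:360,95:245],(400,400));b=cv2.resize(t[250:400,445:595],(400,400))
cv2.imwrite('pics/crop1.png',np.hstack([a,b]))
E
python3 go.py 402 255 230 -5
```

```text
rel [-304.8 -158.9    0.8] turn 1.347 | pos [160.4 499.5 230.6] yaw 72.2 tilt 0.08 F [-0.   0.3  0.2] t 0.1 gap 1.002 j6 1.57
```

View pics/crop1.png

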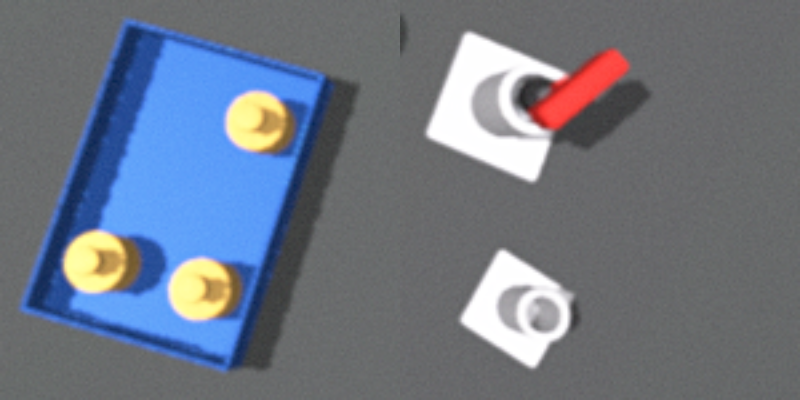

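What could be confused: the weights are the brass pieces at (192,255), (132,307), (171,318), while the turquoise one at (158,187) isn't one. The holder is the larger one, at (493,287) with the red T-bar, and not the smaller one at (497,367). The crop confirms three upright brass weights and the socket standing in the larger holder. Next I hover over the first weight.

The rows are not in the units I measure in: shifts go in shares of 600 mm and turns go in shares of 2 pi rad. I convert before sending: -190 mm / 600 = -0.3167, -150 mm / 600 = -0.25, 0.7 rad / 6.2832 = 0.1114.

```bash

echo '{"motion": [[-0.05,-0.0267,0,0.0239,0.6],[-0.1167,-0.0617,0,0.0477,0.6],[-0.1833,-0.0967,0,0.0716,0.6],[-0.25,-0.1317,0,0.0955,0.6],[-0.3167,-0.1667,0,0.1114,0.6]]}' | python3 -m handwheel 30
echo '{"motion": [[0,0,0,0.0159,0.6],[0,0,0,0.0398,0.6],[0,0,0,0.0637,0.6],[0,0,0,0.0875,0.6],[0,0,0,0.1035,0.6]]}' | python3 -m handwheel
python3 go.py 402 255 230 -5
python3 - <<'E'
from m import *
f=grab('wrist');cv2.imwrite('pics/w1.png',f['pixels'])
print(f['vfov'],f['cx'],f['cy'],np.array(f['cam_to_world']).round(3))
for w in weights(f):print(w)
E
```

```text
clock: 0.6
position: [311.6, 345.0, 231.0]
ee_rot: [-0.0, 0.486, 0.874, -0.0]
force: [0.5, -0.0, 0.2]
finger_gap: 0.6
finger_force: 0.0
clock: 1.1
position: [310.8, 346.2, 230.9]
ee_rot: [0.0, 0.74, 0.673, -0.0]
force: [0.4, 0.5, 0.2]
finger_gap: 0.598
finger_force: 0.0
rel [-82.1  99.5   0.9] turn -0.008 | pos [310.8 346.2 230.9] yaw -5.5 tilt 0.05 F [0.4 0.5 0.2] t 1.1 gap 0.598 j6 2.51
67.49939565011059 321.20137044297104 236.7723106704694 [[ 9.95000e-01  9.10000e-02  3.00000e-02  3.18313e+02]
 [-9.50000e-02  9.49000e-01  3.00000e-01  4.21848e+02]
 [-1.00000e-03 -3.01000e-01  9.54000e-01  3.71963e+02]
 [ 0.00000e+00  0.00000e+00  0.00000e+00  1.00000e+00]]
(array([420., 186.]), np.int32(172), np.float64(37.2), array([409.9, 346. ]), array([404.7, 352.7]), 76)
(array([433., 211.]), np.int32(241), np.float64(56.5), array([416.3, 342.3]), array([413.6, 346.8]), 47)
(array([407., 263.]), np.int32(190), np.float64(36.7), array([391.7, 269.3]), array([390., 276.]), 76)
(array([539., 280.]), np.int32(144), np.float64(37.0), array([524. , 241.1]), array([523.8, 245.9]), 76)
(array([415., 287.]), np.int32(182), np.float64(57.0), array([399.2, 260. ]), array([397.4, 265.9]), 65)
(array([544., 305.]), np.int32(335), np.float64(56.6), array([528.8, 228.3]), array([525.2, 232.6]), 105)
```

View pics/w1.png

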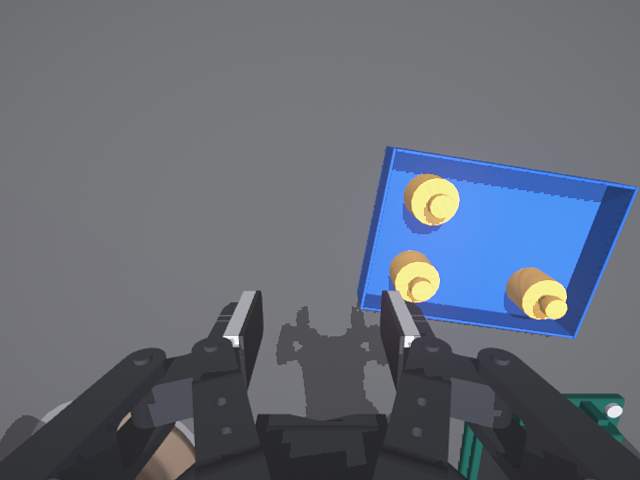

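The wrist view shows the three weights at (440,205), (420,288) and (553,307), with nothing near the fingers.

To row units: 100 mm / 600 = 0.1667, 99 mm / 600 = 0.165.

```bash
cat >> m.py <<'E'
def knobs(f,zlo=50,zhi=68):
    P=pts(f); hsv=cv2.cvtColor(f['pixels'],cv2.COLOR_BGR2HSV)
    m=(hsv[...,0]>12)&(hsv[...,0]<32)&(hsv[...,1]>110)&(hsv[...,2]>90)&(f['range_z']>0)&(P[...,2]>zlo)&(P[...,2]<zhi)
    o=[]
    for k,s,c in comps(m,12):
        q=P[k];zt=np.percentile(q[:,2],90);q=q[q[:,2]>zt-2.5]
        (x,y),r=cv2.minEnclosingCircle(q[:,:2].astype(np.float32)); o.append((round(x,1),round(y,1),round(r,1),zt.round(1),c.round()))
    return o
E
echo '{"motion": [[-0.0667,0.0833,0.0333,0,0.6],[-0.1,0.125,0.0833,0,0.6],[-0.1367,0.165,0.1333,0,0.6],[-0.1367,0.165,0.1667,0,0.6],[-0.1367,0.165,0.1667,0,0.6]]}' | python3 -m handwheel
python3 - <<'E'
from m import *
f=grab('wrist')
for w in knobs(f):print(w)
print('top')
for w in knobs(grab('top')):print(w)
E
python3 go.py 401 257 43 -5
```

```text
clock: 1.65
position: [400.7, 253.8, 127.9]
ee_rot: [-0.001, 0.738, 0.674, -0.003]
force: [-0.3, -0.7, 0.1]
finger_gap: 0.6
finger_force: 0.0
(418.8, 340.8, 10.7, np.float64(57.9), array([342., 104.]))
(400.5, 259.4, 10.7, np.float64(57.8), array([322., 240.]))
(530.9, 227.2, 11.1, np.float64(57.8), array([524., 271.]))
(529.2, 232.6, 4.3, np.float64(58.0), array([527., 265.]))
top
(530.8, 228.5, 10.2, np.float64(60.6), array([191., 254.]))
(400.2, 259.5, 9.8, np.float64(60.4), array([170., 318.]))
rel [ 1.1 -0.8 88.5] turn -0.002 | pos [401.8 255.9 131.5] yaw -5.1 tilt 0.06 F [-0.   0.5 -0.9] t 1.75 gap 0.598 j6 2.23
```

To row units: 88 mm / 600 = 0.1467, 80 mm / 600 = 0.1333.

```bash
python3 go.py 400.3 259.4 43 -5
echo '{"motion": [[-0.006,-0.0023,0.05,0,0.6],[-0.006,-0.0023,0.1,0,0.6],[-0.006,-0.0023,0.1333,0,0.6],[-0.006,-0.0023,0.1467,0,0.6],[-0.006,-0.0023,0.1467,0,0.6]]}' | python3 -m handwheel 30
python3 go.py 400.3 259.4 43 -5
```

```text
rel [ 3.4 -1.7 88.5] turn -0.002 | pos [401.8 255.9 131.5] yaw -5.1 tilt 0.06 F [-0.   0.5 -0.9] t 1.75 gap 0.598 j6 2.23
clock: 2.25
position: [400.2, 253.2, 43.8]
ee_rot: [-0.0, 0.738, 0.675, 0.0]
force: [0.1, -0.1, 0.4]
finger_gap: 0.601
finger_force: 0.0
rel [ 6.2 -0.4  0.8] turn -0.001 | pos [400.2 253.2  43.8] yaw -5.1 tilt 0.0 F [ 0.1 -0.1  0.4] t 2.25 gap 0.601 j6 2.22
```

To row units: 6.2 mm / 600 = 0.0103, 3 mm / 600 = 0.005.

```bash

echo '{"motion": [[0.005,0,0,0,0.6],[0.0103,-0.0007,0.0008,0,0.6],[0.0103,-0.0007,0.0008,0,0.6],[0.0103,-0.0007,0.0008,0,0],[0.0103,-0.0007,0.0008,0,0]]}' | python3 -m handwheel 50
echo '{"motion": [[0,0,0,0,0],[0,0,0,0,0],[0,0,0,0,0]]}' | python3 -m handwheel
python3 - <<'E'
from m import *
f=grab('wrist');cv2.imwrite('pics/w2.png',f['pixels'])
E
python3 go.py 400.3 259.4 43 -5
```

```text
clock: 2.75
position: [400.6, 258.8, 43.1]
ee_rot: [0.0, 0.738, 0.675, 0.0]
force: [-0.6, -0.3, -0.4]
finger_gap: 0.267
finger_force: 0.0
clock: 3.05
position: [400.5, 258.8, 43.2]
ee_rot: [-0.0, 0.738, 0.675, 0.0]
force: [-1.8, -0.7, 6.4]
finger_gap: 0.232
finger_force: 48.7
rel [ 0.6 -0.3  0.2] turn -0.003 | pos [400.5 258.8  43.2] yaw -5.2 tilt 0.03 F [-2.7 -0.1  5.2] t 3.1 gap 0.23 j6 2.23
```

View pics/w2.png

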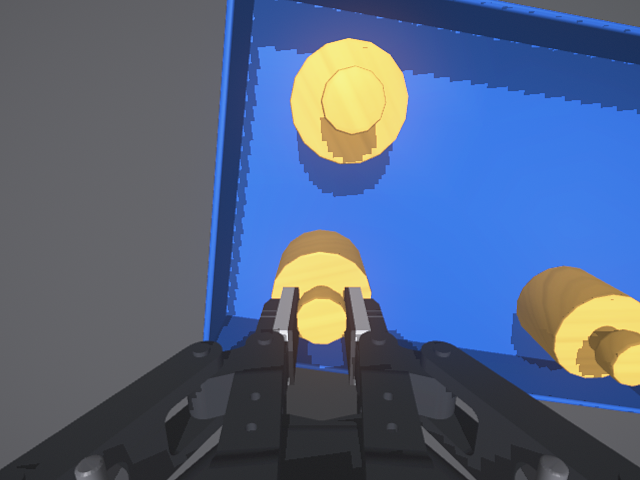

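Good grasp: the knob at (321,318) sits between the pads and the weight is upright. Lifting.

To row units: -150 mm / 600 = -0.25, -120 mm / 600 = -0.2.

```bash

echo '{"motion": [[0,0,-0.0167,0,0],[0,0,-0.0667,0,0],[0,0,-0.1333,0,0],[0,0,-0.2,0,0],[0,0,-0.25,0,0]]}' | python3 -m handwheel
echo '{"motion": [[0,0,0,0,0],[0,0,0,0,0]]}' | python3 -m handwheel
python3 go.py 559.7 8.2 190 -5.3
```

```text
clock: 3.6
position: [400.5, 258.5, 194.9]
ee_rot: [0.0, 0.738, 0.675, 0.0]
force: [0.9, 0.1, -5.3]
finger_gap: 0.229
finger_force: 49.8
clock: 3.8
position: [400.5, 258.5, 192.2]
ee_rot: [0.0, 0.738, 0.675, -0.0]
force: [0.7, 0.4, -5.8]
finger_gap: 0.231
finger_force: 49.8
rel [-235.   181.1    2.2] turn 0.002 | pos [400.5 258.5 192.2] yaw -5.2 tilt 0.02 F [ 0.7  0.4 -5.8] t 3.8 gap 0.231 j6 2.23
```

To row units: -130 mm / 600 = -0.2167, -105 mm / 600 = -0.175.

```bash

echo '{"motion": [[-0.025,0.02,0,0,0],[-0.075,0.0583,0,0,0],[-0.125,0.0967,0,0,0],[-0.175,0.135,0,0,0],[-0.2167,0.1667,0,0,0]]}' | python3 -m handwheel
echo '{"motion": [[-0.05,0.0383,0,0,0],[-0.1,0.0767,0,0,0],[-0.1417,0.11,0,0,0],[-0.1667,0.13,0,0,0],[-0.175,0.135,0,0,0]]}' | python3 -m handwheel
echo '{"motion": [[0,0,0,0,0],[0,0,0,0,0]]}' | python3 -m handwheel
python3 - <<'E'
from m import *
f=grab('wrist');cv2.imwrite('pics/w3.png',f['pixels'])
P=pts(f);Z=P[...,2];k=(Z>97)&(Z<112)
for k,s,c in comps(k,60):
    r=cv2.minAreaRect(P[k][:,:2].astype(np.float32));print(c.round(),s[4],np.round(r[0],1),np.round(r[1],1),round(r[2],1),np.median(P[k][:,2]))
E
python3 go.py 559.7 8.2 90 -5.3
```

```text
clock: 4.3
position: [487.9, 118.2, 189.8]
ee_rot: [-0.001, 0.738, 0.674, -0.002]
force: [-0.2, 0.8, -4.4]
finger_gap: 0.232
finger_force: 49.7
clock: 4.8
position: [559.5, 6.8, 190.2]
ee_rot: [-0.001, 0.739, 0.674, -0.002]
force: [0.1, 0.6, -5.4]
finger_gap: 0.233
finger_force: 49.8
clock: 5.0
position: [558.8, 9.2, 192.1]
ee_rot: [-0.001, 0.738, 0.675, -0.0]
force: [0.3, -0.6, -4.9]
finger_gap: 0.23
finger_force: 49.8
[323. 239.] 5327 [557.9 -15. ] [127.7 154.2] 84.5 106.3768006397359
rel [ -1.2   1.  102.4] turn 0.004 | pos [558.9   9.4 192.4] yaw -5.1 tilt 0.06 F [ 0.2  0.  -4.4] t 5.05 gap 0.229 j6 1.68
```

View pics/w3.png

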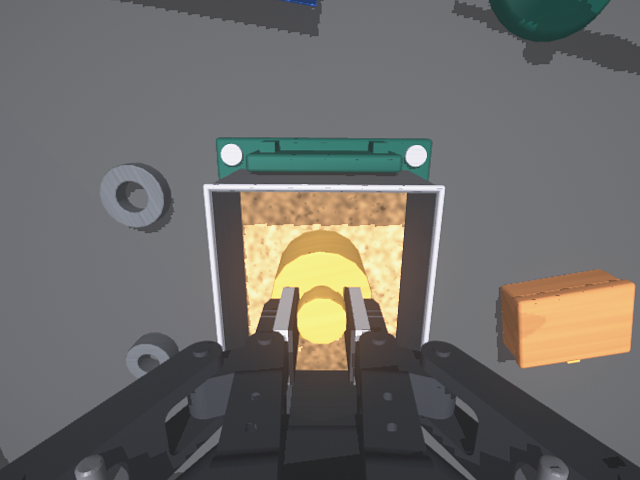

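The weight hangs upright and centred across the tin (rim from about (207,187) to (440,187)). I'll measure the liner with depth as a hint, then lower until contact.

To row units: 92 mm / 600 = 0.1533, 85 mm / 600 = 0.1417.

```bash
python3 - <<'E'
from m import *
P=pts(load('wrist'));print('liner z',np.median(P[240:280,250:265,2]),np.median(P[200:220,260:380,2]))
E
echo '{"motion": [[-0.0017,0.0008,0.0333,0,0],[-0.0017,0.0008,0.075,0,0],[-0.0017,0.0008,0.1167,0,0],[-0.0017,0.0008,0.1417,0,0],[-0.0017,0.0008,0.1533,0,0]]}' | python3 -m handwheel
echo '{"motion": [[0,0,0,0,0],[0,0,0,0,0]]}' | python3 -m handwheel
python3 go.py 559.7 8.2 90 -5.3
```

```text
liner z 31.401374917806976 31.387071389003125
clock: 5.55
position: [558.6, 8.5, 99.3]
ee_rot: [-0.001, 0.738, 0.675, -0.001]
force: [-0.5, 0.1, -4.5]
finger_gap: 0.226
finger_force: 49.7
clock: 5.75
position: [560.4, 7.8, 101.8]
ee_rot: [0.0, 0.738, 0.675, 0.0]
force: [0.4, -0.5, -4.9]
finger_gap: 0.228
finger_force: 49.7
rel [ 0.3 -0.7 11.8] turn 0.003 | pos [560.4   7.8 101.8] yaw -5.1 tilt 0.07 F [ 0.4 -0.5 -4.9] t 5.75 gap 0.228 j6 1.67
```

To row units: 22 mm / 600 = 0.0367, 20 mm / 600 = 0.0333.

```bash

echo '{"motion": [[0,0,0.01,0,0],[0,0,0.02,0,0],[0,0,0.0283,0,0],[0,0,0.0333,0,0],[0,0,0.0367,0,0]]}' | python3 -m handwheel
echo '{"motion": [[0,0,0.0013,0,0],[0,0,0.0027,0,0],[0,0,0.004,0,0],[0,0,0.004,0,0]]}' | python3 -m handwheel |egrep 'pos|force'
echo '{"motion": [[0,0,0.0013,0,0],[0,0,0.0027,0,0],[0,0,0.004,0,0],[0,0,0.004,0,0]]}' | python3 -m handwheel |egrep 'pos|force'
```

```text
clock: 6.25
position: [559.9, 7.3, 78.3]
ee_rot: [-0.0, 0.738, 0.675, -0.0]
force: [-0.3, 0.8, -5.2]
finger_gap: 0.226
finger_force: 49.8
position: [560.1, 7.3, 76.4]
force: [-0.0, -0.6, -4.5]
finger_force: 49.8
position: [560.0, 7.4, 73.8]
force: [0.8, -0.3, -4.6]
finger_force: 49.8
```

To row units: 0.8 mm / 600 = 0.0013, 0.4 mm / 600 = 0.0007.

```bash

echo '{"motion": [[0,0,0.0007,0,0],[0,0,0.0013,0,0],[0,0,0.0013,0,0]]}' | python3 -m handwheel |egrep 'pos|force'
echo '{"motion": [[0,0,0.0007,0,0],[0,0,0.0013,0,0],[0,0,0.0013,0,0]]}' | python3 -m handwheel |egrep 'pos|force'
```

```text
position: [560.1, 7.4, 73.4]
force: [-1.2, 0.3, -3.0]
finger_force: 50.0
position: [560.2, 7.4, 73.3]
force: [-3.4, 0.7, 5.0]
finger_force: 50.6
```

Touch felt at TCP z ≈ 73.3 (about 10 N change). Release and retreat.

```bash

echo '{"motion": [[0,0,-0.0005,0,0.3],[0,0,-0.0005,0,0.4],[0,0,-0.0005,0,0.55],[0,0,-0.0005,0,0.55],[0,0,-0.0005,0,0.55]]}' | python3 -m handwheel |egrep 'pos|force|gap'
echo '{"motion": [[0,0,-0.0167,0,0.55],[0,0,-0.0583,0,0.55],[0,0,-0.1167,0,0.55],[0,0,-0.1833,0,0.55],[0,0,-0.2167,0,0.55]]}' | python3 -m handwheel |egrep 'pos|force'
python3 - <<'E'
from m import *
for w in knobs(grab('top')):print(w)
for w in knobs(grab('top'),75,100):print('tin',w)
for w in knobs(grab('wrist'),75,100):print('tinw',w)
E
python3 go.py 530.9 227.5 200 -5.3
```

```text
position: [560.2, 7.3, 72.6]
force: [-0.1, 0.9, -0.1]
finger_gap: 0.553
finger_force: 0.0
position: [561.1, 7.4, 207.1]
force: [1.3, -0.2, 0.2]
finger_force: 0.0
(419.6, 339.5, 10.1, np.float64(60.1), array([130., 307.]))
tinw (559.9, 8.0, 10.8, np.float64(88.0), array([318., 227.]))
rel [216.5 -49.9   4.7] turn 0.003 | pos [561.1   7.4 204.8] yaw -5.2 tilt 0.22 F [ 0.  -1.  -1.1] t 8.8 gap 0.549 j6 1.67
```

To row units: 180 mm / 600 = 0.3, 145 mm / 600 = 0.2417.

```bash

echo '{"motion": [[0.0333,-0.0083,0.0083,0,0.6],[0.1,-0.0233,0.0083,0,0.6],[0.1667,-0.04,0.0083,0,0.6],[0.2417,-0.0567,0.0333,0,0.6],[0.3,-0.07,0.05,0,0.6]]}' | python3 -m handwheel |egrep 'pos|force'
echo '{"motion": [[0.0333,-0.0083,0.0083,0,0.6],[0.06,-0.0133,0.0417,0,0.6],[0.06,-0.0133,0.075,0,0.6],[0.06,-0.0133,0.075,0,0.6]]}' | python3 -m handwheel |egrep 'pos|force'
python3 - <<'E'
from m import *
for w in knobs(grab('wrist')):print(w)
for w in knobs(grab('top')):print('top',w)
E
python3 go.py 530.9 227.5 43 -5.3
```

```text
position: [533.2, 192.2, 170.7]
force: [-0.4, 1.0, 0.5]
finger_force: 0.0
position: [527.1, 226.6, 123.5]
force: [0.1, -0.5, -0.6]
finger_force: 0.0
(419.0, 340.7, 11.1, np.float64(58.4), array([102.,  68.]))
(531.1, 227.0, 10.9, np.float64(57.9), array([330., 250.]))
top (566.8, -3.4, 10.5, np.float64(67.8), array([304., 240.]))
top (547.2, 7.3, 16.9, np.float64(67.7), array([298., 249.]))
top (530.3, 225.6, 9.5, np.float64(61.1), array([191., 254.]))
top (418.6, 338.7, 8.9, np.float64(61.4), array([130., 307.]))
rel [ 1.3  2.1 83.8] turn 0.002 | pos [528.9 226.5 126.8] yaw -5.2 tilt 0.15 F [0.5 0.9 0.2] t 9.8 gap 0.597 j6 2.07
```

To row units: 83.5 mm / 600 = 0.1392, 78 mm / 600 = 0.13.

```bash

echo '{"motion": [[0.0017,0.0033,0.0333,0,0.6],[0.0017,0.0033,0.075,0,0.6],[0.0017,0.0033,0.1083,0,0.6],[0.0017,0.0033,0.13,0,0.6],[0.0017,0.0033,0.1392,0,0.6]]}' | python3 -m handwheel |egrep 'pos|force'
echo '{"motion": [[0,0,0,0,0.6],[0,0,0,0,0.6]]}' | python3 -m handwheel |egrep 'pos|force'
python3 go.py 531.1 227 43 -5.3
```

```text
position: [531.7, 227.3, 43.7]
force: [-0.1, -0.8, -0.1]
finger_force: 0.0
position: [532.4, 227.9, 45.3]
force: [-1.3, 0.8, 0.2]
finger_force: 0.0
rel [-1.  -1.3  2.3] turn 0.002 | pos [532.4 227.9  45.3] yaw -5.2 tilt 0.08 F [-1.3  0.8  0.2] t 10.5 gap 0.601 j6 2.07
```

To row units: 2.2 mm / 600 = 0.0037, -1.2 mm / 600 = -0.002.

```bash

echo '{"motion": [[-0.0017,-0.002,0.0037,0,0.6],[-0.0017,-0.002,0.0037,0,0],[-0.0017,-0.002,0.0037,0,0],[-0.0017,-0.002,0.0037,0,0],[-0.0017,-0.002,0.0037,0,0]]}' | python3 -m handwheel 50|egrep 'pos|force'
echo '{"motion": [[0,0,0,0,0],[0,0,0,0,0]]}' | python3 -m handwheel|egrep 'pos|force|gap'
echo '{"motion": [[0,0,-0.0167,0,0],[0,0,-0.0667,0,0],[0,0,-0.1333,0,0],[0,0,-0.2,0,0],[0,0,-0.25,0,0]]}' | python3 -m handwheel |egrep 'pos|force|gap'
echo '{"motion": [[0,0,0,0,0],[0,0,0,0,0]]}' | python3 -m handwheel|egrep 'pos|force|gap'
python3 go.py 554.2 -51.5 190 -5.3
```

```text
position: [530.9, 227.0, 42.6]
force: [-0.6, -0.2, 3.8]
finger_force: 48.8
position: [530.9, 227.0, 42.5]
force: [0.1, -1.1, 6.0]
finger_gap: 0.23
finger_force: 49.0
position: [530.0, 226.9, 193.8]
force: [1.3, -0.4, -4.9]
finger_gap: 0.229
finger_force: 49.6
position: [530.2, 226.9, 191.2]
force: [0.4, 0.5, -5.5]
finger_gap: 0.233
finger_force: 49.8
rel [-275.1   48.9    1.2] turn 0.003 | pos [530.2 226.9 191.2] yaw -5.2 tilt 0.05 F [ 0.4  0.5 -5.5] t 11.9 gap 0.233 j6 2.06
```

To row units: -165 mm / 600 = -0.275, -130 mm / 600 = -0.2167.

```bash

echo '{"motion": [[-0.025,0.005,0,0,0],[-0.0833,0.015,0,0,0],[-0.15,0.0267,0,0,0],[-0.2167,0.0383,0,0,0],[-0.275,0.0483,0,0,0]]}' | python3 -m handwheel|egrep 'pos|force|gap'
echo '{"motion": [[-0.0583,0.01,0,0,0],[-0.1083,0.02,0,0,0],[-0.15,0.0267,0,0,0],[-0.175,0.0317,0,0,0],[-0.1833,0.0333,0,0,0]]}' | python3 -m handwheel|egrep 'pos|force|gap'
echo '{"motion": [[0,0,0,0,0],[0,0,0,0,0]]}' | python3 -m handwheel|egrep 'pos|force|gap'
python3 - <<'E'
from m import *
for w in knobs(grab('wrist'),75,100):print(w)
E
python3 go.py 554.2 -51.5 80 -5.3
```

```text
position: [543.0, 57.4, 189.4]
force: [-0.4, -1.1, -4.0]
finger_gap: 0.228
finger_force: 49.6
position: [553.7, -53.0, 190.3]
force: [0.5, -0.1, -5.8]
finger_gap: 0.233
finger_force: 49.6
position: [554.3, -50.6, 191.5]
force: [0.2, -0.1, -4.8]
finger_gap: 0.231
finger_force: 49.6
(560.0, 7.9, 10.7, np.float64(88.3), array([322., 151.]))
rel [-1.200e+00 -1.000e-01  1.117e+02] turn 0.004 | pos [554.4 -50.4 191.7] yaw -5.1 tilt 0.04 F [-0.   0.2 -4.4] t 13.15 gap 0.227 j6 1.57
```

To row units: 110 mm / 600 = 0.1833, 100 mm / 600 = 0.1667.

```bash

echo '{"motion": [[-0.0017,0,0.0333,0,0],[-0.0017,0,0.0833,0,0],[-0.0017,0,0.1333,0,0],[-0.0017,0,0.1667,0,0],[-0.0017,0,0.1833,0,0]]}' | python3 -m handwheel|egrep 'pos|force|gap'
echo '{"motion": [[0,0,0.0017,0,0],[0,0,0.0033,0,0],[0,0,0.005,0,0],[0,0,0.0067,0,0],[0,0,0.0067,0,0]]}' | python3 -m handwheel|egrep 'pos|force'
echo '{"motion": [[0,0,0.001,0,0],[0,0,0.002,0,0],[0,0,0.002,0,0],[0,0,0.002,0,0]]}' | python3 -m handwheel|egrep 'pos|force'
```

```text
position: [553.2, -51.1, 79.9]
force: [-0.5, 0.6, -4.6]
finger_gap: 0.232
finger_force: 49.5
position: [554.9, -52.5, 78.6]
force: [0.2, 0.1, -4.2]
finger_force: 49.5
position: [554.5, -52.4, 76.8]
force: [0.0, 0.0, -4.7]
finger_force: 49.5
```

To row units: 2.8 mm / 600 = 0.0047, 2.2 mm / 600 = 0.0037.

```bash

echo '{"motion": [[0,0,0.0012,0,0],[0,0,0.0023,0,0],[0,0,0.0037,0,0],[0,0,0.0047,0,0],[0,0,0.0047,0,0]]}' | python3 -m handwheel|egrep 'pos|force'
echo '{"motion": [[0,0,0.0007,0,0],[0,0,0.0013,0,0],[0,0,0.0013,0,0]]}' | python3 -m handwheel|egrep 'pos|force'
```

```text
position: [554.4, -52.4, 73.9]
force: [-0.3, -0.1, -4.7]
finger_force: 49.5
position: [554.5, -52.4, 73.2]
force: [0.4, -0.3, -4.8]
finger_force: 49.5
```

To row units: 0.4 mm / 600 = 0.0007.

```bash

echo '{"motion": [[0,0,0.0007,0,0],[0,0,0.0007,0,0]]}' | python3 -m handwheel|egrep 'pos|force'
```

```text
position: [554.5, -52.4, 72.8]
force: [-0.6, -0.5, -5.2]
finger_force: 49.5
```

```bash

echo '{"motion": [[0,0,0.0007,0,0],[0,0,0.0007,0,0]]}' | python3 -m handwheel|egrep 'pos|force'
echo '{"motion": [[0,0,0.0007,0,0],[0,0,0.0007,0,0]]}' | python3 -m handwheel|egrep 'pos|force'
```

```text
position: [554.6, -52.4, 72.6]
force: [-0.6, 0.1, -4.5]
finger_force: 49.9
position: [554.7, -52.4, 72.5]
force: [-1.2, 0.6, 0.8]
finger_force: 50.2
```

Contact felt. Release, and go for the third one.

To row units: 0.2 mm / 600 = 0.0003, 0.1 mm / 600 = 0.0002.

```bash

echo '{"motion": [[0,0,0.0003,0,0],[0,0,0.0003,0,0.3],[0,0,0.0002,0,0.4],[0,0,0.0002,0,0.55],[0,0,0.0002,0,0.55]]}' | python3 -m handwheel |egrep 'pos|force|gap'
echo '{"motion": [[0,0,0,0,0.55],[0,0,-0.025,0,0.55],[0,0,-0.0833,0,0.55],[0,0,-0.15,0,0.55],[0,0,-0.2167,0,0.55]]}' | python3 -m handwheel |egrep 'pos|force'
python3 - <<'E'
from m import *
for w in knobs(grab('wrist'),75,100):print(w)
for w in knobs(grab('top')):print('top',w)
E
python3 go.py 419 340.7 180 -5.3
```

```text
position: [554.6, -52.4, 71.9]
force: [-0.1, 0.2, 0.1]
finger_gap: 0.553
finger_force: 0.0
position: [554.1, -52.3, 203.1]
force: [-0.1, 0.5, 0.1]
finger_force: 0.0
(560.0, 7.8, 10.8, np.float64(88.2), array([322., 147.]))
(554.9, -52.2, 10.7, np.float64(88.1), array([323., 229.]))
top (418.6, 338.2, 9.2, np.float64(60.5), array([130., 307.]))
rel [ 379.4 -173.1   26.3] turn 0.002 | pos [557.  -52.7 208. ] yaw -5.2 tilt 0.54 F [0.6 0.3 0. ] t 17.05 gap 0.549 j6 1.57
```

To row units: 200 mm / 600 = 0.3333, 155 mm / 600 = 0.2583.

```bash

echo '{"motion": [[0.05,-0.02,0.0083,0,0.6],[0.1167,-0.0533,0.0083,0,0.6],[0.1833,-0.0833,0.0083,0,0.6],[0.2583,-0.1167,0.0167,0,0.6],[0.3333,-0.1517,0.025,0,0.6]]}' | python3 -m handwheel |egrep 'pos|force'
echo '{"motion": [[0.0667,-0.03,0.0083,0,0.6],[0.1333,-0.0617,0.025,0,0.6],[0.2,-0.0917,0.05,0,0.6],[0.2583,-0.1183,0.075,0,0.6],[0.2983,-0.1367,0.1,0,0.6]]}' | python3 -m handwheel |egrep 'pos|force'
echo '{"motion": [[0,0,0,0,0.6],[0,0,0,0,0.6]]}' | python3 -m handwheel |egrep 'pos|force'
python3 - <<'E'
from m import *
for w in knobs(grab('wrist')):print(w)
for w in knobs(grab('top')):print('top',w)
E
python3 go.py 419 340.7 43 -5.3
```

```text
position: [481.1, 156.4, 186.4]
force: [1.2, 0.0, 0.3]
finger_force: 0.0
position: [415.0, 342.8, 125.8]
force: [1.0, -0.0, 0.5]
finger_force: 0.0
position: [415.6, 340.6, 126.1]
force: [-0.9, -0.1, 0.2]
finger_force: 0.0
(418.7, 342.0, 10.7, np.float64(56.7), array([327., 237.]))
top (590.1, 9.0, 7.2, np.float64(67.8), array([298., 227.]))
top (575.3, 34.7, 8.4, np.float64(67.9), array([284., 233.]))
top (571.9, 17.3, 20.5, np.float64(67.4), array([294., 239.]))
top (568.5, -61.2, 6.9, np.float64(67.6), array([331., 238.]))
top (539.6, -48.4, 15.2, np.float64(67.5), array([326., 254.]))
top (418.6, 338.6, 9.6, np.float64(60.0), array([130., 307.]))
rel [ 0.8  2.3 84.2] turn 0.002 | pos [416.6 340.1 127.2] yaw -5.2 tilt 0.02 F [ 0.6  0.8 -0.6] t 18.35 gap 0.596 j6 2.35
```

To row units: 83.5 mm / 600 = 0.1392, 78 mm / 600 = 0.13.

```bash

echo '{"motion": [[0.002,0.0033,0.0333,0,0.6],[0.002,0.0033,0.075,0,0.6],[0.002,0.0033,0.1083,0,0.6],[0.002,0.0033,0.13,0,0.6],[0.002,0.0033,0.1392,0,0.6]]}' | python3 -m handwheel |egrep 'pos|force'
echo '{"motion": [[0,0,0,0,0.6],[0,0,0,0,0.6]]}' | python3 -m handwheel |egrep 'pos|force'
python3 go.py 419 341.2 43 -5.3
```

```text
position: [418.5, 340.6, 42.7]
force: [-0.0, -1.3, 0.4]
finger_force: 0.0
position: [419.0, 341.8, 44.4]
force: [-0.8, 0.6, -0.0]
finger_force: 0.0
rel [-0.6  0.   1.4] turn 0.002 | pos [419.  341.8  44.4] yaw -5.2 tilt 0.08 F [-0.8  0.6 -0. ] t 19.05 gap 0.596 j6 2.35
```

To row units: 1.4 mm / 600 = 0.0023, -0.5 mm / 600 = -0.0008.

```bash

echo '{"motion": [[-0.0008,0,0.0023,0,0.6],[-0.0008,0,0.0023,0,0],[-0.0008,0,0.0023,0,0],[-0.0008,0,0.0023,0,0],[-0.0008,0,0.0023,0,0]]}' | python3 -m handwheel 50|egrep 'pos|force'
echo '{"motion": [[0,0,0,0,0],[0,0,0,0,0]]}' | python3 -m handwheel|egrep 'pos|force|gap'
echo '{"motion": [[0,0,-0.0167,0,0],[0,0,-0.0667,0,0],[0,0,-0.1333,0,0],[0,0,-0.2,0,0],[0,0,-0.25,0,0]]}' | python3 -m handwheel |egrep 'pos|force|gap'
echo '{"motion": [[0,0,0,0,0],[0,0,0,0,0]]}' | python3 -m handwheel|egrep 'pos|force|gap'
python3 go.py 548.7 -111.2 190 -5.3
```

```text
position: [418.7, 341.4, 42.6]
force: [0.5, -1.3, 5.3]
finger_force: 48.8
position: [418.7, 341.4, 42.6]
force: [0.6, -1.1, 4.4]
finger_gap: 0.229
finger_force: 48.9
position: [417.9, 341.0, 193.9]
force: [0.9, 0.8, -4.2]
finger_gap: 0.23
finger_force: 49.6
position: [418.0, 341.0, 191.2]
force: [-0.6, -1.3, -5.9]
finger_gap: 0.23
finger_force: 49.8
rel [-438.6  170.8    1.3] turn 0.003 | pos [418.  341.  191.2] yaw -5.2 tilt 0.05 F [-0.6 -1.3 -5.9] t 20.45 gap 0.23 j6 2.34
```

To row units: -160 mm / 600 = -0.2667, -125 mm / 600 = -0.2083.

```bash

echo '{"motion": [[-0.0333,0.0133,0,0,0],[-0.0917,0.035,0,0,0],[-0.15,0.0583,0,0,0],[-0.2083,0.0817,0,0,0],[-0.2667,0.1033,0,0,0]]}' | python3 -m handwheel|egrep 'pos|force|gap'
echo '{"motion": [[-0.0583,0.0233,0,0,0],[-0.1167,0.045,0,0,0],[-0.175,0.0683,0,0,0],[-0.2333,0.0917,0,0,0],[-0.2917,0.1133,0,0,0]]}' | python3 -m handwheel|egrep 'pos|force|gap'
echo '{"motion": [[-0.0583,0.0233,0,0,0],[-0.1083,0.0433,0,0,0],[-0.15,0.06,0,0,0],[-0.1667,0.0667,0,0,0],[-0.1727,0.068,0,0,0]]}' | python3 -m handwheel|egrep 'pos|force|gap'
echo '{"motion": [[0,0,0,0,0],[0,0,0,0,0]]}' | python3 -m handwheel|egrep 'pos|force|gap'
python3 - <<'E'
from m import *
for w in knobs(grab('wrist'),75,100):print(w)
E
python3 go.py 548.7 -111.2 80 -5.3
```

```text
position: [464.4, 174.4, 189.0]
force: [0.7, -0.1, -5.4]
finger_gap: 0.23
finger_force: 49.6
position: [516.4, -5.7, 189.0]
force: [1.7, 0.2, -4.2]
finger_gap: 0.233
finger_force: 49.6
position: [548.1, -111.7, 189.4]
force: [-0.6, -0.5, -4.6]
finger_gap: 0.23
finger_force: 49.6
position: [548.5, -110.0, 191.4]
force: [-0.1, 0.6, -4.5]
finger_gap: 0.23
finger_force: 49.6
(581.1, 18.2, 10.9, np.float64(88.2), array([356.,  31.]))
(555.2, -52.5, 10.7, np.float64(88.1), array([324., 152.]))
rel [ -1.3   0.3 111.7] turn 0.004 | pos [ 548.6 -109.9  191.7] yaw -5.1 tilt 0.05 F [ 0.2  0.5 -4.2] t 22.2 gap 0.23 j6 1.46
```

Weight 1 has been nudged inside the tin to (581,18), still upright. Continue with the third.

To row units: 110 mm / 600 = 0.1833, 100 mm / 600 = 0.1667.

```bash

echo '{"motion": [[-0.0017,0,0.0333,0,0],[-0.0017,0,0.0833,0,0],[-0.0017,0,0.1333,0,0],[-0.0017,0,0.1667,0,0],[-0.0017,0,0.1833,0,0]]}' | python3 -m handwheel|egrep 'pos|force|gap'
echo '{"motion": [[0,0,0.0017,0,0],[0,0,0.0033,0,0],[0,0,0.005,0,0],[0,0,0.0067,0,0],[0,0,0.0067,0,0]]}' | python3 -m handwheel|egrep 'pos|force'
echo '{"motion": [[0,0,0.0012,0,0],[0,0,0.0023,0,0],[0,0,0.0033,0,0],[0,0,0.0033,0,0]]}' | python3 -m handwheel|egrep 'pos|force'
```

```text
position: [547.6, -110.8, 80.1]
force: [0.2, -0.6, -4.8]
finger_gap: 0.234
finger_force: 49.5
position: [549.3, -112.1, 78.6]
force: [1.0, 0.8, -4.6]
finger_force: 49.5
position: [548.8, -112.1, 75.8]
force: [0.0, 0.5, -5.0]
finger_force: 49.5
```

To row units: 2.4 mm / 600 = 0.004, 2.2 mm / 600 = 0.0037.

```bash

echo '{"motion": [[0,0,0.0012,0,0],[0,0,0.0023,0,0],[0,0,0.0037,0,0],[0,0,0.004,0,0],[0,0,0.004,0,0]]}' | python3 -m handwheel|egrep 'pos|force'
echo '{"motion": [[0,0,0.0007,0,0],[0,0,0.0012,0,0],[0,0,0.0012,0,0]]}' | python3 -m handwheel|egrep 'pos|force'
```

```text
position: [548.9, -112.0, 73.5]
force: [0.8, 0.0, -5.2]
finger_force: 49.5
position: [548.9, -112.0, 72.9]
force: [-0.5, -0.5, -4.4]
finger_force: 49.5
```

To row units: 0.4 mm / 600 = 0.0007.

```bash

echo '{"motion": [[0,0,0.0007,0,0],[0,0,0.0007,0,0]]}' | python3 -m handwheel|egrep 'pos|force'
```

```text
position: [549.0, -112.1, 72.6]
force: [-0.6, 0.2, -3.7]
finger_force: 49.9
```

To row units: 0.5 mm / 600 = 0.0008, 0.4 mm / 600 = 0.0007.

```bash

echo '{"motion": [[0,0,0.0007,0,0],[0,0,0.0008,0,0]]}' | python3 -m handwheel|egrep 'pos|force'
```

```text
position: [549.1, -112.1, 72.6]
force: [-2.4, 1.1, 1.5]
finger_force: 50.2
```

Touch felt. Release, rise, and check the tin and the bore.

To row units: 0.1 mm / 600 = 0.0002.

```bash

echo '{"motion": [[0,0,0.0002,0,0],[0,0,0.0002,0,0.3],[0,0,0.0002,0,0.4],[0,0,0.0002,0,0.55],[0,0,0.0002,0,0.55]]}' | python3 -m handwheel |egrep 'pos|force|gap'
echo '{"motion": [[0,0,0,0,0.55],[0,0,-0.025,0,0.55],[0,0,-0.0833,0,0.55],[0,0,-0.15,0,0.55],[0,0,-0.225,0,0.55]]}' | python3 -m handwheel |egrep 'pos|force'
echo '{"motion": [[-0.0333,0,-0.0583,0,0.9],[-0.1,0,-0.1167,0,0.9],[-0.1667,0,-0.15,0,0.9],[-0.2333,0,-0.1667,0,0.9],[-0.3,0,-0.1667,0,0.9]]}' | python3 -m handwheel |egrep 'pos|force'
echo '{"motion": [[0,0,0,0,0.9],[0,0,0,0,0.9]]}' | python3 -m handwheel |egrep 'pos|force'
python3 - <<'E'
from m import *
f=grab('wrist');cv2.imwrite('pics/w4.png',f['pixels'])
for w in knobs(f,75,100):print(w)
E
python3 go.py 539 -216 250 -5.3
```

```text
position: [549.1, -112.1, 71.9]
force: [0.3, 0.5, -1.1]
finger_gap: 0.55
finger_force: 0.0
position: [548.2, -111.9, 207.5]
force: [0.4, 0.7, -0.6]
finger_force: 0.0
position: [533.0, -293.1, 309.2]
force: [0.2, -1.0, 0.9]
finger_force: 0.0
position: [532.5, -292.1, 306.3]
force: [-0.9, 0.4, -0.6]
finger_force: 0.0
(549.3, -114.3, 10.5, np.float64(87.1), array([322.,   9.]))
rel [75.4 -0.4 56.6] turn 0.002 | pos [ 532.6 -291.2  306.5] yaw -5.2 tilt 0.05 F [-0.4  0.6 -1.5] t 26.55 gap 0.898 j6 1.16
```

View pics/w4.png

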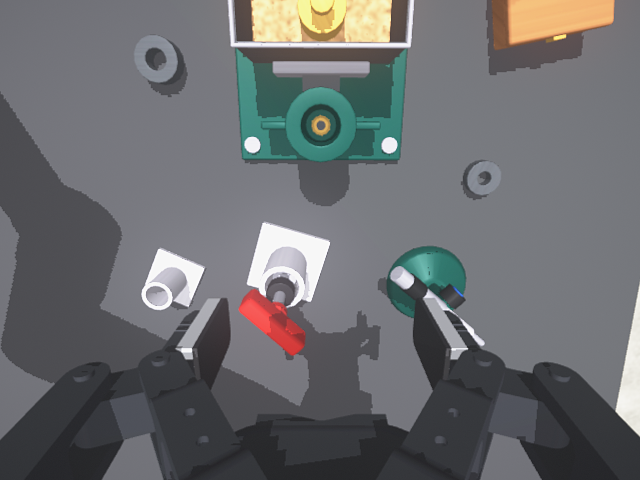

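The third weight is in. The bore at (320,125) shows the nut at its bottom, and the T-bar is at (272,322). I'll go lower to read the hexagon's angle.

To row units: 156 mm / 600 = 0.26, 150 mm / 600 = 0.25.

```bash

echo '{"motion": [[0.0033,0,0.0667,0,0.9],[0.005,0,0.1333,0,0.9],[0.005,0,0.2,0,0.9],[0.005,0,0.25,0,0.9],[0.005,0,0.26,0,0.9]]}' | python3 -m handwheel |egrep 'pos|force'
echo '{"motion": [[0,0,0,0,0.9],[0,0,0,0,0.9]]}' | python3 -m handwheel |egrep 'pos|force'
python3 - <<'E'
from m import *
f=grab('wrist');P=pts(f);hsv=cv2.cvtColor(f['pixels'],cv2.COLOR_BGR2HSV)
m=(hsv[...,0]>8)&(hsv[...,0]<35)&(hsv[...,1]>90)&(hsv[...,2]>60)
for k,s,c in comps(m,150):
    c0=c;print(c.round(1),s,'Z',np.median(P[k][:,2]).round(1))
    ctr=P[k][:,:2];
tw=(P[...,2]>111)&(P[...,2]<122)
for k,s,c in comps(tw,400):
    (x,y),r=cv2.minEnclosingCircle(P[k][:,:2].astype(np.float32));print('tower',c.round(),s[4],round(x,1),round(y,1),round(r,1),np.median(P[k][:,2]).round(1))
    u,v=map(int,c);cv2.imwrite('pics/bore.png',cv2.resize(f['pixels'][max(0,v-45):v+45,max(0,u-45):u+45],(540,540),interpolation=cv2.INTER_CUBIC));print(u-45,v-45)
E
```

```text
position: [531.2, -285.6, 147.0]
force: [-0.1, -0.2, -0.1]
finger_force: 0.0
position: [534.0, -288.1, 153.0]
force: [-0.5, -0.1, 0.2]
finger_force: 0.0
[609.8   5.1] [589   0  51  15 523] Z 12.8
[318.3 131.2] [304 116  30  32 544] Z 34.8
tower [317. 130.] 10103 538.6 -217.6 32.0 116.4
272 85
```

View pics/bore.png

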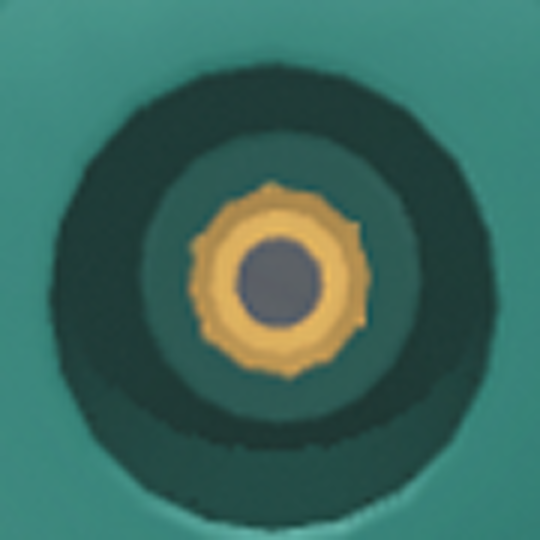

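The nut's six corners show at about (272,183), (360,228), (363,322), (290,377), (203,333), (193,240) in the crop, around centre (279,281). Now convert those to world coordinates.

```bash
python3 - <<'E'
from m import *
f=load('wrist')
V=[(272,183),(360,228),(363,322),(290,377),(203,333),(193,240)]
Q=np.array([ray(f,272+(u+.5)/6-.5,85+(v+.5)/6-.5,34)[:2] for u,v in V]);c=Q.mean(0)
a=np.degrees(np.arctan2(*(Q-c).T[::-1]));print('corners',c.round(1),np.linalg.norm(Q-c,axis=1).round(1),(a%60).round(1))
hsv=cv2.cvtColor(f['pixels'],cv2.COLOR_BGR2HSV)
m=((hsv[...,0]>8)&(hsv[...,0]<35)&(hsv[...,1]>90)&(hsv[...,2]>60)).astype(np.uint8);m[:100]=0;m[160:]=0;m[:,:290]=0;m[:,350:]=0
big=cv2.resize(f['pixels'][100:160,290:350],(600,600),interpolation=cv2.INTER_CUBIC);h=cv2.cvtColor(big,cv2.COLOR_BGR2HSV)
mb=((h[...,0]>8)&(h[...,0]<35)&(h[...,1]>80)).astype(np.uint8)
ct=max(cv2.findContours(mb,0,1)[0],key=cv2.contourArea)[:,0]
W=np.array([ray(f,290+(u+.5)/10-.5,100+(v+.5)/10-.5,34)[:2] for u,v in ct]);(x,y),r=cv2.minEnclosingCircle(W.astype(np.float32))
c=W.mean(0);d=W-c;th=np.arctan2(d[:,1],d[:,0]);rr=np.linalg.norm(d,axis=1)
g=np.linspace(-np.pi,np.pi,720,endpoint=False);o=np.argsort(th);ri=np.interp(g,th[o],rr[o],period=2*np.pi)
F=(ri*np.exp(-6j*g)).mean();print('harm',c,(x,y),r,'angle mod60',(-np.degrees(np.angle(F))/6)%60 if 0 else (np.degrees(-np.angle(F))/6)%60,abs(F))
ft=load('scene')
E
python3 go.py 480 -385 250 -5
```

```text
corners [ 538.5 -217.6] [10.8 10.9 10.7 10.9 10.7 11. ] [29.7 27.4 29.5 30.8 27.7 30.5]
harm [ 538.50270181 -217.587431  ] (538.4782104492188, -217.6213836669922) 10.867474555969238 angle mod60 30.422546275515682 0.05911979320064961
rel [-101.1  -45.   -96.7] turn -0.002 | pos [ 534.2 -288.4  153.3] yaw -5.1 tilt 0.2 F [-0.1 -0.5 -0.1] t 27.3 gap 0.901 j6 1.16
```

The rows are not in the units I measure in: shifts go in shares of 600 mm and turns go in shares of 2 pi rad. I convert before sending: -112 mm / 600 = -0.1867, -101 mm / 600 = -0.1683, -0.7 rad / 6.2832 = -0.1114.

```bash

echo '{"motion": [[0,0,-0.0667,-0.0159,0.6],[-0.0167,-0.0083,-0.1333,-0.0398,0.6],[-0.075,-0.0333,-0.1667,-0.0637,0.6],[-0.1333,-0.0583,-0.1833,-0.0875,0.6],[-0.1683,-0.075,-0.1867,-0.1114,0.6]]}' | python3 -m handwheel |egrep 'pos|force'
echo '{"motion": [[0,0,0,-0.0123,0.6],[0,0,0,-0.0123,0.6],[0,0,0,-0.0123,0.6]]}' | python3 -m handwheel |egrep 'pos|force'
cat > tb.py <<'E'
from m import *
def bar(f,lo=150,hi=185):
    P=pts(f);hsv=cv2.cvtColor(f['pixels'],cv2.COLOR_BGR2HSV)
    m=((hsv[...,0]<8)|(hsv[...,0]>172))&(hsv[...,1]>150)&(hsv[...,2]>60)&(f['range_z']>0)&(P[...,2]>lo)&(P[...,2]<hi)
    for k,s,c in comps(m,40):
        q=P[k];zt=np.percentile(q[:,2],80);q=q[abs(q[:,2]-zt)<4]
        r=cv2.minAreaRect(q[:,:2].astype(np.float32));B=cv2.boxPoints(r);e=max([B[1]-B[0],B[2]-B[1]],key=np.linalg.norm)
        print('bar',c.round(),'z',zt.round(1),np.round(r[0],1),np.round(r[1],1),'yaw',np.degrees(np.arctan2(e[1],e[0])).round(1)%180)
E
python3 - <<'E'
from tb import *
f=grab('wrist');bar(f);bar(load('top'));bar(load('scene'))
P=pts(f);hsv=cv2.cvtColor(f['pixels'],cv2.COLOR_BGR2HSV)
for k,s,c in comps((P[...,2]>74)&(P[...,2]<88)&(hsv[...,1]<40)&(hsv[...,2]>100),200):
    (x,y),r=cv2.minEnclosingCircle(P[k][:,:2].astype(np.float32));print('tube',c.round(),s[4],round(x,1),round(y,1),round(r,1))
cv2.imwrite('pics/w5.png',f['pixels'])
E
python3 go.py 480 -385 200 39.5
```

```text
position: [479.0, -387.4, 267.2]
force: [0.7, 0.7, -0.0]
finger_force: 0.0
position: [479.4, -384.9, 264.2]
force: [-0.2, -0.1, -0.8]
finger_force: 0.0
bar [318. 237.] z 164.7 [ 477.9 -387. ] [17.7 68.4] yaw 129.7
bar [512. 283.] z 166.1 [ 478.  -384.1] [17.9 68.4] yaw 128.9
bar [153. 236.] z 167.3 [ 480.9 -386.7] [19.9 67.6] yaw 127.2
tube [321. 206.] 736 478.5 -386.3 25.9
rel [-0.5  0.1 63.9] turn -0.004 | pos [ 479.5 -384.6  263.9] yaw 39.3 tilt 0.08 F [-0.1 -0.1 -0.3] t 28.15 gap 0.598 j6 0.21
```

View pics/w5.png

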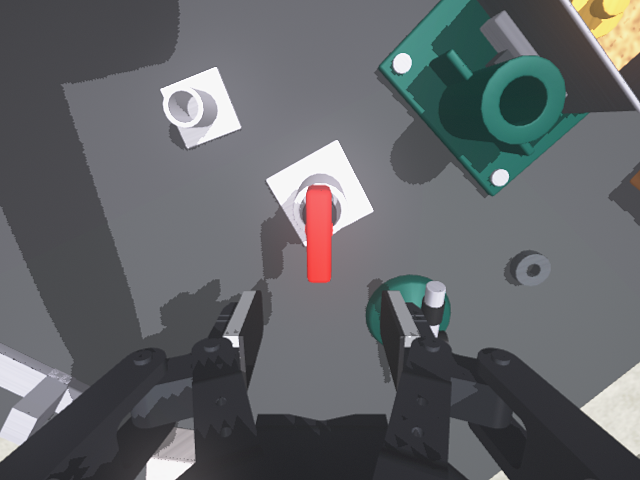

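The T-bar at (318,235) lies parallel to the open fingers, in the larger holder. Descend and grip.

To row units: 118 mm / 600 = 0.1967, -2.3 mm / 600 = -0.0038.

```bash

echo '{"motion": [[0,-0.0038,0.05,0,0.6],[0,-0.0038,0.1,0,0.6],[0,-0.0038,0.15,0,0.6],[0,-0.0038,0.1833,0,0.6],[0,-0.0038,0.1967,0,0.6]]}' | python3 -m handwheel |egrep 'pos|force'
echo '{"motion": [[0,0,0.0083,0,0.6],[0,0,0.015,0,0.6],[0,0,0.015,0,0.6]]}' | python3 -m handwheel |egrep 'pos|force'
python3 go.py 478 -386.3 135 39.5
```

```text
position: [476.9, -384.9, 142.7]
force: [-0.3, -0.3, 0.6]
finger_force: 0.0
position: [477.7, -386.4, 136.5]
force: [-1.2, 0.1, 0.1]
finger_force: 0.0
rel [-0.1  0.3  1.5] turn -0.002 | pos [ 477.7 -386.4  136.5] yaw 39.4 tilt 0.06 F [-1.2  0.1  0.1] t 28.95 gap 0.599 j6 0.2
```

To row units: 1.2 mm / 600 = 0.002.

```bash

echo '{"motion": [[0,0,0.002,0,0.3],[0,0,0.002,0,0],[0,0,0.002,0,0],[0,0,0.002,0,0],[0,0,0.002,0,0]]}' | python3 -m handwheel 30|egrep 'pos|force|gap'
echo '{"motion": [[0,0,0,0,0],[0,0,0,0,0],[0,0,0,0,0]]}' | python3 -m handwheel 90|egrep 'pos|force|gap'
echo '{"motion": [[0,0,-0.0167,0,0],[0,0,-0.05,0,0],[0,0,-0.1,0,0],[0,0,-0.15,0,0],[0,0,-0.2,0,0]]}' | python3 -m handwheel|egrep 'pos|force|gap'
echo '{"motion": [[0,0,-0.025,0,0],[0,0,-0.0417,0,0],[0,0,-0.0417,0,0],[0,0,-0.0417,0,0]]}' | python3 -m handwheel|egrep 'pos|force|gap'
python3 - <<'E'
from tb import *
f=grab('wrist');bar(f,230,400);cv2.imwrite('pics/w6.png',f['pixels'])
E
python3 go.py 538.6 -216.8 290 59.5
```

```text
position: [477.7, -386.5, 135.4]
force: [0.5, 0.4, 3.4]
finger_gap: 0.207
finger_force: 32.9
position: [477.7, -386.5, 135.5]
force: [0.6, 0.6, 6.1]
finger_gap: 0.196
finger_force: 87.9
position: [476.7, -386.0, 255.2]
force: [0.2, 0.4, -3.5]
finger_gap: 0.194
finger_force: 87.9
position: [477.1, -386.2, 278.5]
force: [0.2, -0.8, -3.6]
finger_gap: 0.197
finger_force: 88.2
bar [321. 327.] z 307.6 [ 477.2 -387.1] [17.8 69.4] yaw 129.5
rel [ 91.8 155.  -11.7] turn -0.352 | pos [ 477.  -386.1  278.2] yaw 39.4 tilt 0.14 F [-0.4 -1.3 -3.6] t 30.7 gap 0.198 j6 0.2
```

View pics/w6.png

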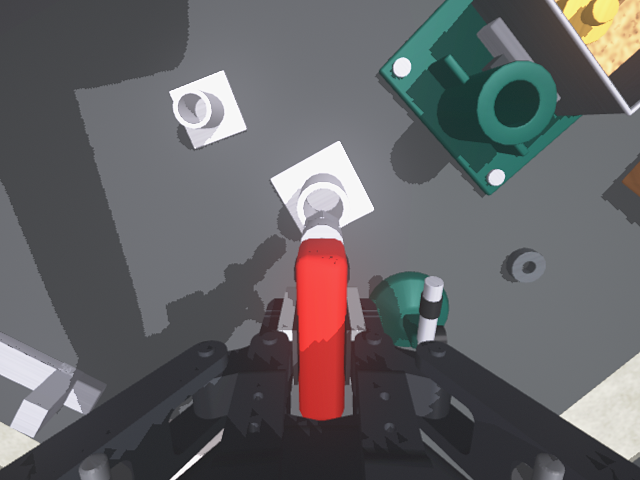

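Socket lifted cleanly and hanging straight, with the empty holder at (322,195). Moving over the bore.

To row units: 143 mm / 600 = 0.2383, 118 mm / 600 = 0.1967, -0.352 rad / 6.2832 = -0.056.

```bash

echo '{"motion": [[0.0167,0.0283,0,-0.0159,0],[0.05,0.085,0,-0.0318,0],[0.0833,0.1417,0,-0.0477,0],[0.1167,0.1967,0,-0.0557,0],[0.1417,0.2383,0,-0.056,0]]}' | python3 -m handwheel|egrep 'pos|force|gap'
echo '{"motion": [[0,0,0,0,0],[0,0,0,0,0]]}' | python3 -m handwheel|egrep 'pos|force|gap'
python3 go.py 538.6 -217 278 59.5
```

```text
position: [533.9, -227.7, 278.4]
force: [0.8, -0.5, -4.1]
finger_gap: 0.195
finger_force: 88.3
position: [533.7, -229.3, 278.6]
force: [0.3, -0.4, -4.0]
finger_gap: 0.198
finger_force: 88.6
rel [ 2.  13.   0.6] turn 0.002 | pos [ 533.7 -229.3  278.6] yaw 59.6 tilt 0.11 F [ 0.3 -0.4 -4. ] t 31.4 gap 0.198 j6 0.12
```

To row units: 12.5 mm / 600 = 0.0208, 6 mm / 600 = 0.01.

```bash

echo '{"motion": [[0.0017,0.01,0,0,0],[0.0033,0.0208,0,0,0],[0.0033,0.0208,0,0,0],[0.0033,0.0208,0,0,0]]}' | python3 -m handwheel|egrep 'pos|force|gap'
python3 - <<'E'
from tb import *
f=grab('wrist');bar(f,230,400);P=pts(f);hsv=cv2.cvtColor(f['pixels'],cv2.COLOR_BGR2HSV)
m=(P[...,2]>112)&(P[...,2]<123)&(hsv[...,0]>60)&(hsv[...,0]<100)&(hsv[...,1]>60)
for k,s,c in comps(m,300):
    (x,y),r=cv2.minEnclosingCircle(P[k][:,:2].astype(np.float32));print('tower',c.round(),s[4],round(x,1),round(y,1),round(r,1),np.median(P[k][:,2]).round(1))
cv2.imwrite('pics/w7.png',f['pixels'][100:340,200:440].repeat(2,0).repeat(2,1))
E
python3 go.py 538.6 -217 278 59.5
```

```text
position: [538.5, -218.4, 279.6]
force: [0.6, -0.2, -2.7]
finger_gap: 0.195
finger_force: 88.6
bar [321. 327.] z 308.7 [ 538.6 -219.4] [17.8 69.4] yaw 149.5
tower [324. 204.] 2126 537.9 -217.0 31.8 116.3
rel [0.7 1.4 1.7] turn 0.0 | pos [ 538.5 -218.5  279.7] yaw 59.5 tilt 0.01 F [ 0.1  0.4 -4. ] t 31.85 gap 0.194 j6 0.15
```

View pics/w7.png

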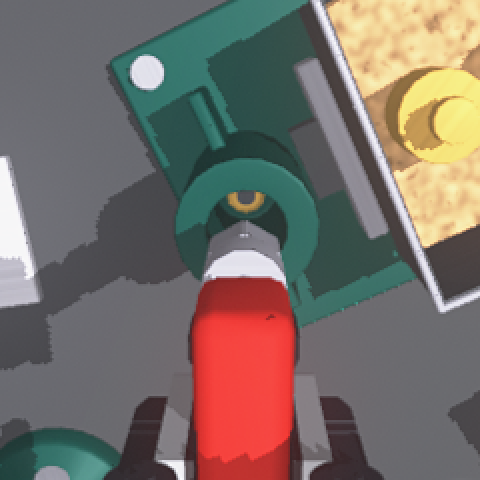

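The tower ring is centred at (247,225) in the crop, the nut shows at (245,203), and the socket is just short of the axis. Correct by about 1.5 mm and enter slowly.

To row units: 27 mm / 600 = 0.045, 20 mm / 600 = 0.0333.

```bash

echo '{"motion": [[0.0022,0.0018,0.0083,0,0],[0.0022,0.0018,0.02,0,0],[0.0022,0.0018,0.0333,0,0],[0.0022,0.0018,0.045,0,0],[0.0022,0.0018,0.045,0,0]]}' | python3 -m handwheel|egrep 'pos|force|gap'
echo '{"motion": [[0,0,0,0,0],[0,0,0,0,0]]}' | python3 -m handwheel|egrep 'pos|force|gap'
python3 go.py 537.9 -216.9 230 59.5
```

```text
position: [537.4, -216.3, 251.0]
force: [0.2, 0.1, -3.7]
finger_gap: 0.192
finger_force: 88.6
position: [538.1, -216.5, 253.0]
force: [0.4, 0.4, -3.6]
finger_gap: 0.192
finger_force: 88.6
rel [ 0.  -0.4 23. ] turn 0.001 | pos [ 538.1 -216.5  253. ] yaw 59.5 tilt 0.02 F [ 0.4  0.4 -3.6] t 32.55 gap 0.192 j6 0.15
```

To row units: 18 mm / 600 = 0.03, 15 mm / 600 = 0.025.

```bash

echo '{"motion": [[0,-0.0005,0.005,0,0],[0,-0.0005,0.0117,0,0],[0,-0.0005,0.0183,0,0],[0,-0.0005,0.025,0,0],[0,-0.0005,0.03,0,0]]}' | python3 -m handwheel|egrep 'pos|force'
echo '{"motion": [[0,0,0.005,0,0],[0,0,0.0117,0,0],[0,0,0.0183,0,0],[0,0,0.025,0,0],[0,0,0.0317,0,0]]}' | python3 -m handwheel|egrep 'pos|force'
python3 go.py 537.9 -216.9 160 59.5
```

```text
position: [537.7, -216.7, 234.1]
force: [0.7, 0.0, -3.5]
finger_force: 88.6
position: [537.9, -216.7, 215.3]
force: [0.5, 0.4, -3.4]
finger_force: 88.6
rel [-0.1 -0.1 55.3] turn 0.001 | pos [ 537.9 -216.7  215.3] yaw 59.5 tilt 0.0 F [ 0.5  0.4 -3.4] t 33.55 gap 0.196 j6 0.15
```

In the bore with no contact forces. Continue.

To row units: 27 mm / 600 = 0.045, 23 mm / 600 = 0.0383.

```bash

echo '{"motion": [[0,0,0.0083,0,0],[0,0,0.0183,0,0],[0,0,0.0283,0,0],[0,0,0.0383,0,0],[0,0,0.045,0,0]]}' | python3 -m handwheel|egrep 'pos|force'
echo '{"motion": [[0,0,0.0067,0,0],[0,0,0.0133,0,0],[0,0,0.02,0,0],[0,0,0.025,0,0],[0,0,0.03,0,0]]}' | python3 -m handwheel|egrep 'pos|force'
echo '{"motion": [[0,0,0.0033,0,0],[0,0,0.0067,0,0],[0,0,0.01,0,0],[0,0,0.0133,0,0],[0,0,0.0133,0,0]]}' | python3 -m handwheel|egrep 'pos|force'
python3 go.py 537.9 -216.9 147.5 59.5
```

```text
position: [537.7, -216.7, 187.9]
force: [-0.1, -0.1, -3.7]
finger_force: 88.6
position: [537.9, -216.8, 170.5]
force: [0.8, -0.6, -3.2]
finger_force: 88.6
position: [537.7, -216.7, 162.4]
force: [-0.0, -0.1, -4.0]
finger_force: 88.6
rel [-0.2 -0.1 14.9] turn 0.001 | pos [ 537.7 -216.7  162.4] yaw 59.5 tilt 0.03 F [-0.  -0.1 -4. ] t 35.05 gap 0.199 j6 0.15
```

To row units: 3 mm / 600 = 0.005, 2 mm / 600 = 0.0033.

```bash

echo '{"motion": [[0,0,0.0017,0,0],[0,0,0.0033,0,0],[0,0,0.005,0,0],[0,0,0.005,0,0]]}' | python3 -m handwheel|egrep 'pos|force'
echo '{"motion": [[0,0,0.0017,0,0],[0,0,0.0033,0,0],[0,0,0.005,0,0],[0,0,0.005,0,0]]}' | python3 -m handwheel|egrep 'pos|force'
```

```text
position: [537.8, -216.8, 159.6]
force: [0.3, 0.4, -3.1]
finger_force: 88.6
position: [537.8, -216.7, 156.5]
force: [-0.1, 0.1, -3.0]
finger_force: 88.8
```

Over the nut, so the angle matches. Down to the floor.

To row units: 6 mm / 600 = 0.01, 4.5 mm / 600 = 0.0075.

```bash

echo '{"motion": [[0,0,0.0025,0,0],[0,0,0.005,0,0],[0,0,0.0075,0,0],[0,0,0.01,0,0],[0,0,0.01,0,0]]}' | python3 -m handwheel|egrep 'pos|force'
echo '{"motion": [[0,0,0.0013,0,0],[0,0,0.0027,0,0],[0,0,0.0033,0,0],[0,0,0.0033,0,0]]}' | python3 -m handwheel|egrep 'pos|force'
echo '{"motion": [[0,0,0.0008,0,0],[0,0,0.0017,0,0],[0,0,0.0017,0,0]]}' | python3 -m handwheel|egrep 'pos|force'
```

```text
position: [537.8, -216.7, 150.4]
force: [0.3, 0.5, -3.6]
finger_force: 88.8
position: [537.9, -216.8, 148.7]
force: [-0.9, -0.1, -3.5]
finger_force: 88.8
position: [537.9, -216.8, 147.6]
force: [-0.1, 0.1, -3.8]
finger_force: 88.8
```

To row units: 0.7 mm / 600 = 0.0012, 0.5 mm / 600 = 0.0008.

```bash

echo '{"motion": [[0,0,0.0008,0,0],[0,0,0.0012,0,0],[0,0,0.0012,0,0]]}' | python3 -m handwheel|egrep 'pos|force'
echo '{"motion": [[0,0,0,0.0159,0],[0,0,0,0.0318,0],[0,0,0,0.0477,0],[0,0,0,0.0637,0],[0,0,0,0.0796,0]]}' | python3 -m handwheel 110|egrep 'pos|force'
python3 -c "
from go import *;rel(537.9,-216.8,147,59.5);print(get_state()['torque'])"
```

```text
position: [538.0, -216.8, 147.5]
force: [-2.1, 0.9, 1.5]
finger_force: 89.4
position: [538.1, -216.6, 147.6]
force: [-1.2, 1.6, 2.7]
finger_force: 107.2
rel [-0.1 -0.2  0.6] turn -0.503 | pos [ 538.1 -216.6  147.6] yaw 30.7 tilt 0.05 F [-1.2  1.6  2.7] t 37.85 gap 0.196 j6 0.65
[0.41452051 0.44410745 0.28563608]
```

To row units: 0.6 rad / 6.2832 = 0.0955.

```bash

echo '{"motion": [[0,0,0,0.0191,0],[0,0,0,0.0382,0],[0,0,0,0.0573,0],[0,0,0,0.0764,0],[0,0,0,0.0955,0]]}' | python3 -m handwheel|egrep 'pos|force'
python3 -c "
from go import *;rel(537.9,-216.8,147,59.5);print(get_state()['torque'])"
echo '{"motion": [[0,0,0,0.0191,0],[0,0,0,0.0382,0],[0,0,0,0.0573,0],[0,0,0,0.0764,0],[0,0,0,0.0955,0]]}' | python3 -m handwheel|egrep 'pos|force'
python3 -c "
from go import *;rel(537.9,-216.8,147,59.5);print(get_state()['torque'])"
```

```text
position: [538.2, -216.5, 147.6]
force: [-1.0, 2.2, 2.1]
finger_force: 107.2
rel [-0.3 -0.3  0.6] turn -1.104 | pos [ 538.2 -216.5  147.6] yaw -3.7 tilt 0.07 F [-1.   2.2  2.1] t 38.35 gap 0.194 j6 1.25
[0.5057353  0.28737246 0.2687544 ]
position: [538.5, -216.4, 147.6]
force: [-0.3, 1.2, 1.6]
finger_force: 107.2
rel [-0.6 -0.2  0.6] turn 1.438 | pos [ 538.5 -216.4  147.6] yaw -38.1 tilt 0.1 F [-0.3  1.2  1.6] t 38.85 gap 0.193 j6 1.85
[0.5182385  0.00954761 0.27134223]
```

To row units: 0.35 rad / 6.2832 = 0.0557.

```bash

echo '{"motion": [[0,0,0,0.0111,0],[0,0,0,0.0223,0],[0,0,0,0.0334,0],[0,0,0,0.0446,0],[0,0,0,0.0557,0]]}' | python3 -m handwheel|egrep 'force'
python3 -c "
from go import *;rel(537.9,-216.8,147,59.5);print(get_state()['torque'])"
echo '{"motion": [[0,0,0,0.0048,0],[0,0,0,0.0095,0],[0,0,0,0.0143,0],[0,0,0,0.0143,0]]}' | python3 -m handwheel|egrep 'force'
python3 -c "
from go import *;rel(537.9,-216.8,147,59.5);print(get_state()['torque'])"
```

```text
force: [0.3, 1.8, 1.0]
finger_force: 107.2
rel [-0.8 -0.1  0.6] turn 1.09 | pos [ 538.6 -216.5  147.6] yaw -58.0 tilt 0.11 F [0.3 1.8 1. ] t 39.35 gap 0.189 j6 2.2
[ 0.45060017 -0.09580663  0.29148237]
force: [1.0, 1.1, 4.5]
finger_force: 107.6
rel [-0.6 -0.1  0.6] turn 1.002 | pos [ 538.5 -216.6  147.6] yaw -63.1 tilt 0.1 F [1.  1.1 4.5] t 39.75 gap 0.192 j6 2.29
[ 0.71667592 -0.34152888  0.22201715]
```

To row units: 0.06 rad / 6.2832 = 0.0095.

```bash

echo '{"motion": [[0,0,0,0.0048,0],[0,0,0,0.0095,0],[0,0,0,0.0095,0]]}' | python3 -m handwheel|egrep 'force'
python3 -c "
from go import *;rel(537.9,-216.8,147,59.5);print(get_state()['torque'])"
echo '{"motion": [[0,0,0,0.0048,0],[0,0,0,0.0095,0],[0,0,0,0.0095,0]]}' | python3 -m handwheel|egrep 'force'
python3 -c "
from go import *;rel(537.9,-216.8,147,59.5);print(get_state()['torque'])"
```

```text
force: [1.5, 2.0, 5.5]
finger_force: 107.8
rel [-0.5 -0.1  0.6] turn 0.94 | pos [ 538.4 -216.7  147.6] yaw -66.6 tilt 0.09 F [1.5 2.  5.5] t 40.05 gap 0.195 j6 2.35
[ 0.85414617 -0.57096007  0.15432501]
force: [2.0, 2.7, 5.7]
finger_force: 107.8
rel [-0.5 -0.1  0.6] turn 0.88 | pos [ 538.4 -216.7  147.6] yaw -70.1 tilt 0.09 F [2.  2.7 5.7] t 40.35 gap 0.19 j6 2.41
[ 0.76427818 -0.54660831  0.13738606]
```

```bash
python3 - <<'E'
from tb import *
f=grab('wrist');bar(f,150,200);cv2.imwrite('pics/w8.png',f['pixels'])
E
```

```text
bar [321. 327.] z 176.8 [ 538.4 -217.9] [69.6 17.8] yaw 20.1
```

View pics/w8.png

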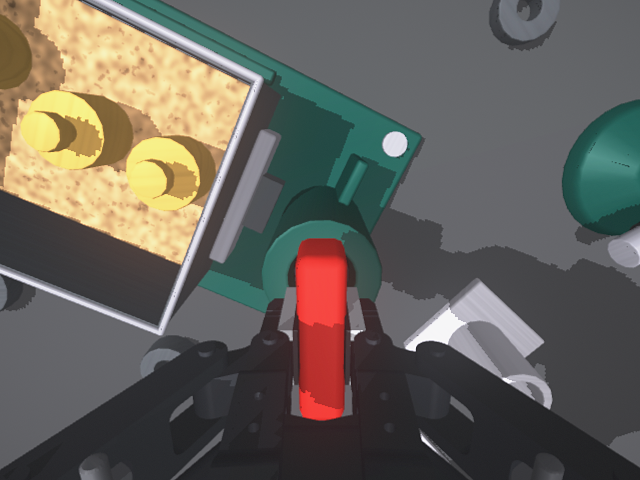

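The jaw now nearly touches the tin, and the bar still follows the gripper (yaw 20.1). Keep turning.

To row units: 0.06 rad / 6.2832 = 0.0095.

```bash

echo '{"motion": [[0,0,0,0.0048,0],[0,0,0,0.0095,0],[0,0,0,0.0095,0]]}' | python3 -m handwheel|egrep 'force'
python3 -c "
from go import *;rel(537.9,-216.8,147,59.5);print(get_state()['torque'],get_state()['joint_efforts'][5])"
echo '{"motion": [[0,0,0,0.0048,0],[0,0,0,0.0095,0],[0,0,0,0.0095,0]]}' | python3 -m handwheel|egrep 'force'
python3 -c "
from go import *;rel(537.9,-216.8,147,59.5);print(get_state()['torque'],get_state()['joint_efforts'][5])"
echo '{"motion": [[0,0,0,0.0048,0],[0,0,0,0.0095,0],[0,0,0,0.0095,0]]}' | python3 -m handwheel|egrep 'force'
python3 -c "
from go import *;rel(537.9,-216.8,147,59.5);print(get_state()['torque'],get_state()['joint_efforts'][5])"
```

```text
force: [1.8, 2.4, 5.2]
finger_force: 107.8
rel [-0.5 -0.2  0.6] turn 0.82 | pos [ 538.5 -216.8  147.6] yaw -73.5 tilt 0.09 F [1.8 2.4 5.2] t 40.7 gap 0.187 j6 2.47
[ 0.7561455  -0.55462967  0.17723104] 0.38863970898091793
force: [1.6, 2.8, 4.5]
finger_force: 107.8
rel [-0.6 -0.2  0.6] turn 0.761 | pos [ 538.5 -216.8  147.6] yaw -76.9 tilt 0.09 F [1.6 2.8 4.5] t 41.0 gap 0.192 j6 2.53
[ 0.81667622 -0.57891691  0.22174591] 0.45693207532167435
force: [1.6, 2.6, 5.5]
finger_force: 107.8
rel [-0.6 -0.1  0.6] turn 0.701 | pos [ 538.5 -216.8  147.6] yaw -80.3 tilt 0.09 F [1.6 2.6 5.5] t 41.3 gap 0.194 j6 2.59
[ 0.75367625 -0.55345799  0.33247695] 0.5202781967818737
```

To row units: 0.06 rad / 6.2832 = 0.0095.

```bash

echo '{"motion": [[0,0,0,0.0048,0],[0,0,0,0.0095,0],[0,0,0,0.0095,0]]}' | python3 -m handwheel 120|egrep 'force'
python3 -c "
from go import *;rel(537.9,-216.8,147,59.5);print(get_state()['torque'],get_state()['joint_efforts'][5])"
echo '{"motion": [[0,0,0,0.0048,0],[0,0,0,0.0095,0],[0,0,0,0.0095,0]]}' | python3 -m handwheel|egrep 'force'
python3 -c "
from tb import *;from go import *;rel(537.9,-216.8,147,59.5);print(get_state()['torque'],get_state()['joint_efforts'][5]);bar(grab('wrist'),150,200)"
```

```text
force: [2.6, 1.7, 4.8]
finger_force: 117.1
rel [-0.6 -0.1  0.6] turn 0.641 | pos [ 538.5 -216.8  147.6] yaw -83.8 tilt 0.09 F [2.6 1.7 4.8] t 41.6 gap 0.194 j6 2.65
[ 0.6845055  -0.59850742  0.41740829] 0.6233931519091129
force: [2.2, 2.7, 5.0]
finger_force: 117.2
rel [-0.6 -0.1  0.6] turn 0.581 | pos [ 538.5 -216.9  147.6] yaw -87.2 tilt 0.1 F [2.2 2.7 5. ] t 41.9 gap 0.189 j6 2.71
[ 0.65779475 -0.60497412  0.54451623] 0.6725164130330086
bar [321. 327.] z 176.7 [ 538. -218.] [70.1 17.8] yaw 3.4
```

To row units: 0.06 rad / 6.2832 = 0.0095.

```bash

echo '{"motion": [[0,0,0,0.0048,0],[0,0,0,0.0095,0],[0,0,0,0.0095,0]]}' | python3 -m handwheel |egrep 'force'
python3 -c "
from tb import *;from go import *;rel(537.9,-216.8,147,59.5);print(get_state()['torque'],get_state()['joint_efforts'][5]);bar(grab('wrist'),150,200)"
echo '{"motion": [[0,0,0,0.0048,0],[0,0,0,0.0095,0],[0,0,0,0.0095,0]]}' | python3 -m handwheel|egrep 'force'
python3 -c "
from tb import *;from go import *;rel(537.9,-216.8,147,59.5);print(get_state()['torque'],get_state()['joint_efforts'][5]);f=grab('wrist');bar(f,150,200);cv2.imwrite('pics/w9.png',f['pixels'])"
```

```text
force: [2.6, 1.9, 5.7]
finger_force: 117.2
rel [-0.6 -0.1  0.6] turn 0.521 | pos [ 538.5 -216.9  147.6] yaw -90.7 tilt 0.1 F [2.6 1.9 5.7] t 42.25 gap 0.19 j6 2.77
[ 0.6830441  -0.62489149  0.20505325] 0.3556300140917301
bar [321. 327.] z 176.8 [ 538.1 -218. ] [17.9 70.4] yaw 179.7
force: [1.7, 2.2, 4.9]
finger_force: 117.2
rel [-0.7 -0.1  0.6] turn 0.461 | pos [ 538.6 -216.9  147.6] yaw -94.1 tilt 0.1 F [1.7 2.2 4.9] t 42.6 gap 0.19 j6 2.83
[ 0.63042912 -0.66313348  0.32453549] 0.5237933993339539
bar [321. 327.] z 176.8 [ 538.5 -218. ] [17.7 69.6] yaw 176.2
```

View pics/w9.png

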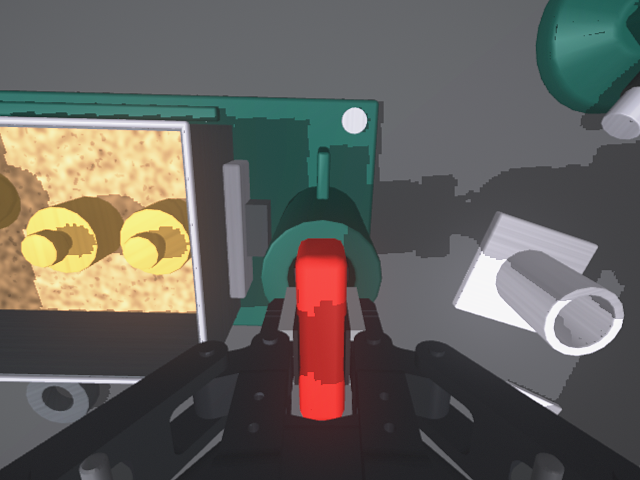

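The jaw bears on the tin, but the torque rose to 0.54 and then dropped back, which is ambiguous. I'll lift the socket and read the nut's actual angle: at the stop it should be about 26° (mod 60) in world.

To row units: -30 mm / 600 = -0.05, -20 mm / 600 = -0.0333, -0.05 rad / 6.2832 = -0.008.

```bash

echo '{"motion": [[0,0,-0.0033,-0.008,0],[0,0,-0.01,-0.008,0],[0,0,-0.02,-0.008,0],[0,0,-0.0333,-0.008,0],[0,0,-0.05,-0.008,0]]}' | python3 -m handwheel 90|egrep 'pos|force'
echo '{"motion": [[0,0,-0.0333,0,0],[0,0,-0.0667,0,0],[0,0,-0.1,0,0],[0,0,-0.1333,0,0],[0,0,-0.17,0,0]]}' | python3 -m handwheel|egrep 'pos|force'
echo '{"motion": [[-0.0083,0,-0.0083,0,0],[-0.0417,0,-0.0083,0,0],[-0.075,0,-0.0083,0,0],[-0.1083,0,-0.0083,0,0],[-0.12,0,-0.0083,0,0]]}' | python3 -m handwheel|egrep 'pos|force'
echo '{"motion": [[0,0,0.0417,0,0],[0,0,0.0833,0,0],[0,0,0.1333,0,0],[0,0,0.1533,0,0],[0,0,0.1533,0,0]]}' | python3 -m handwheel|egrep 'pos|force'
echo '{"motion": [[0,0,0,0,0],[0,0,0,0,0]]}' | python3 -m handwheel|egrep 'pos|force'
cat > nut.py <<'E'
from m import *
f=grab('wrist')
u0,v0=[int(x) for x in (lambda f:(0,0))(f)]
hsv=cv2.cvtColor(f['pixels'],cv2.COLOR_BGR2HSV);P=pts(f)
d=np.hypot(P[...,0]-538.5,P[...,1]-217*-1)<14
m=(hsv[...,0]>8)&(hsv[...,0]<35)&(hsv[...,1]>80)&(np.hypot(P[...,0]-538.5,P[...,1]+217.3)<14)
for k,s,c in comps(m,60):
    u,v=map(int,c);print(c.round(1),s[4]);r=22
    big=cv2.resize(f['pixels'][v-r:v+r,u-r:u+r],(880,880),interpolation=cv2.INTER_CUBIC);h=cv2.cvtColor(big,cv2.COLOR_BGR2HSV)
    cv2.imwrite('pics/nut2.png',cv2.resize(big,(560,560)))
    mb=((h[...,0]>8)&(h[...,0]<35)&(h[...,1]>80)).astype(np.uint8)
    ct=max(cv2.findContours(mb,0,1)[0],key=cv2.contourArea)[:,0]
    W=np.array([ray(f,u-r+(a+.5)/20-.5,v-r+(b+.5)/20-.5,34)[:2] for a,b in ct]);c=W.mean(0);D=W-c;th=np.arctan2(D[:,1],D[:,0]);rr=np.hypot(*D.T)
    g=np.linspace(-np.pi,np.pi,720,endpoint=False);o=np.argsort(th);ri=np.interp(g,th[o],rr[o],period=2*np.pi);F=(ri*np.exp(-6j*g)).mean()
    print('nut',c.round(1),rr.max().round(1),'angle',(-np.degrees(np.angle(F))/6)%60,abs(F))
E
python3 nut.py; python3 go.py 538 -217 280
```

```text
position: [535.5, -216.0, 166.1]
force: [1.8, 0.5, -3.6]
finger_force: 112.0
position: [536.7, -217.2, 277.9]
force: [1.2, -1.5, -3.7]
finger_force: 112.1
position: [463.4, -215.3, 282.8]
force: [-0.5, 0.7, -4.0]
finger_force: 112.1
position: [464.5, -214.8, 189.6]
force: [-0.4, 0.4, -3.7]
finger_force: 111.9
position: [466.7, -215.7, 193.5]
force: [0.9, -0.0, -2.3]
finger_force: 111.9
[320.7 130.3] 421
nut [ 538.5 -217.7] 11.0 angle 26.012470014553717 0.08249296560503196
rel [ 71.5  -0.1 -86.4] turn 0 | pos [ 466.7 -215.7  193.5] yaw -91.2 tilt 0.14 F [ 0.  -0.4 -3.7] t 44.9 gap 0.188 j6 2.73
```

View pics/nut2.png

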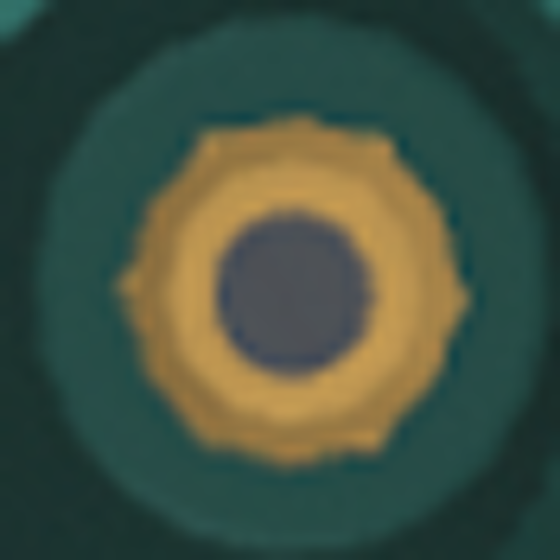

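The nut now reads 26.0° (corners at (468,297), (385,140), (207,140), (120,287), …). The expected stop angle was 25.6°, so the nut has turned about 123° and is at its stop. Return the socket to its holder.

To row units: -80 mm / 600 = -0.1333, -70 mm / 600 = -0.1167.

```bash

echo '{"motion": [[0,0,-0.0333,0,0],[0,0,-0.075,0,0],[0,0,-0.1167,0,0],[0,0,-0.1333,0,0],[0,0,-0.1333,0,0]]}' | python3 -m handwheel|egrep 'pos|force'
python3 go.py 478.4 -386.3 270
```

```text
position: [466.8, -215.7, 274.0]
force: [-0.3, -0.2, -3.5]
finger_force: 112.3
rel [ 15.  170.3   4.3] turn 0 | pos [ 466.8 -215.7  274. ] yaw -91.2 tilt 0.23 F [-0.3 -0.2 -3.5] t 45.4 gap 0.19 j6 2.73
```

To row units: 150 mm / 600 = 0.25, 120 mm / 600 = 0.2.

```bash

echo '{"motion": [[0.0033,0.025,0,0,0],[0.0083,0.0833,0,0,0],[0.0133,0.1417,0,0,0],[0.0183,0.2,0,0,0],[0.0233,0.25,0,0,0]]}' | python3 -m handwheel|egrep 'pos|force'
echo '{"motion": [[0.0017,0.02,0,0,0],[0.0017,0.03,0,0,0],[0.0017,0.0333,0,0,0],[0.0017,0.0333,0,0,0],[0.0017,0.0333,0,0,0]]}' | python3 -m handwheel|egrep 'pos|force'
python3 - <<'E'
from tb import *
f=grab('wrist');bar(f,230,400);P=pts(f);hsv=cv2.cvtColor(f['pixels'],cv2.COLOR_BGR2HSV)
for k,s,c in comps((P[...,2]>74)&(P[...,2]<88)&(hsv[...,1]<40)&(hsv[...,2]>100),200):
    (x,y),r=cv2.minEnclosingCircle(P[k][:,:2].astype(np.float32));print('tube',c.round(),s[4],round(x,1),round(y,1),round(r,1))
cv2.imwrite('pics/w10.png',f['pixels'])
E
python3 go.py 478.4 -386.3 225
```

```text
position: [476.3, -367.9, 270.0]
force: [0.3, 0.8, -3.3]
finger_force: 112.0
position: [477.5, -384.7, 272.3]
force: [-1.4, -0.2, -2.4]
finger_force: 112.2
bar [321. 328.] z 300.8 [ 478.  -385.7] [17.8 69.9] yaw 178.4
tube [322. 197.] 746 479.1 -387.2 25.8
rel [ 0.8  1.6 47.4] turn 0 | pos [ 477.6 -384.7  272.4] yaw -91.1 tilt 0.03 F [-0.3  0.1 -3.7] t 46.45 gap 0.189 j6 2.48
```

View pics/w10.png

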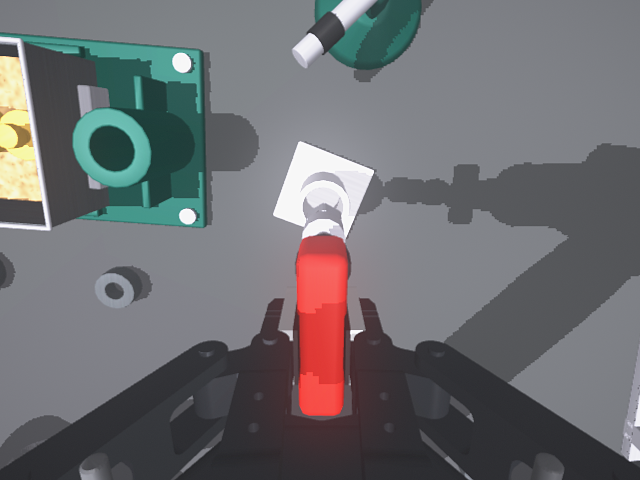

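The larger holder's tube is at (325,200) under the socket. Lower in.

To row units: 58 mm / 600 = 0.0967, 1.8 mm / 600 = 0.003.

```bash

echo '{"motion": [[0.0017,0.003,0.025,0,0],[0.0017,0.003,0.05,0,0],[0.0017,0.003,0.075,0,0],[0.0017,0.003,0.0917,0,0],[0.0017,0.003,0.0967,0,0]]}' | python3 -m handwheel|egrep 'pos|force'
echo '{"motion": [[0,0,0.0067,0,0],[0,0,0.0167,0,0],[0,0,0.0267,0,0],[0,0,0.0367,0,0],[0,0,0.0467,0,0]]}' | python3 -m handwheel|egrep 'pos|force'
python3 go.py 478.6 -386.5 150
```

```text
position: [478.1, -386.6, 213.0]
force: [-0.6, -0.5, -3.1]
finger_force: 112.1
position: [478.4, -387.3, 185.3]
force: [-0.6, 0.5, -3.0]
finger_force: 112.1
rel [ 0.2 -0.8 35.3] turn 0 | pos [ 478.4 -387.3  185.3] yaw -91.2 tilt 0.02 F [-0.6  0.5 -3. ] t 47.45 gap 0.194 j6 2.48
```

To row units: 36 mm / 600 = 0.06, 30 mm / 600 = 0.05.

```bash

echo '{"motion": [[0,-0.0008,0.01,0,0],[0,-0.0008,0.0233,0,0],[0,-0.0008,0.0367,0,0],[0,-0.0008,0.05,0,0],[0,-0.0008,0.06,0,0]]}' | python3 -m handwheel|egrep 'pos|force'
echo '{"motion": [[0,0,0.0033,0,0],[0,0,0.0067,0,0],[0,0,0.01,0,0],[0,0,0.0133,0,0],[0,0,0.015,0,0]]}' | python3 -m handwheel|egrep 'pos|force'
echo '{"motion": [[0,0,0.0017,0,0],[0,0,0.0033,0,0],[0,0,0.005,0,0],[0,0,0.005,0,0]]}' | python3 -m handwheel|egrep 'pos|force'
```

```text
position: [478.3, -386.9, 148.9]
force: [-0.5, 0.9, -4.0]
finger_force: 112.1
position: [478.5, -386.9, 141.0]
force: [0.4, -0.0, -3.3]
finger_force: 112.0
position: [478.4, -386.9, 137.9]
force: [0.1, 0.1, -3.7]
finger_force: 112.0
```

To row units: 1.8 mm / 600 = 0.003, 1.4 mm / 600 = 0.0023.

```bash

echo '{"motion": [[0,0,0.0012,0,0],[0,0,0.0023,0,0],[0,0,0.003,0,0],[0,0,0.003,0,0]]}' | python3 -m handwheel|egrep 'pos|force'
echo '{"motion": [[0,0,0.0007,0,0],[0,0,0.0013,0,0],[0,0,0.0013,0,0]]}' | python3 -m handwheel|egrep 'pos|force'
```

```text
position: [478.6, -387.0, 136.8]
force: [-1.2, 0.5, 1.1]
finger_force: 112.9
position: [478.8, -387.1, 136.7]
force: [-1.5, 1.5, 6.8]
finger_force: 113.7
```

On the holder floor. Release and rise.

The rows are not in the units I measure in: shifts go in shares of 600 mm and turns go in shares of 2 pi rad. I convert before sending: -0.5 mm / 600 = -0.0008.

```bash

echo '{"motion": [[0,0,-0.0008,0,0.22],[0,0,-0.0008,0,0.3],[0,0,-0.0008,0,0.45],[0,0,-0.0008,0,0.6],[0,0,-0.0008,0,0.6]]}' | python3 -m handwheel 40|egrep 'pos|force|gap'
echo '{"motion": [[0,0,-0.0167,0,0.6],[0,0,-0.05,0,0.6],[0,0,-0.1167,0,0.6],[0,0,-0.1833,0,0.6],[0,0,-0.25,0,0.6]]}' | python3 -m handwheel|egrep 'pos|force'
echo '{"motion": [[-0.0667,-0.0667,0,0,0.6],[-0.1333,-0.1333,0,0,0.6],[-0.2,-0.2,0,0,0.6],[-0.2667,-0.2667,0,0,0.6],[-0.3,-0.3,0,0,0.6]]}' | python3 -m handwheel|egrep 'pos|force'
python3 - <<'E'
from tb import *
f=grab('top');cv2.imwrite('pics/end.png',f['pixels']);bar(f);bar(grab('scene'))
for n in['top','scene']:
    f=load(n);P=pts(f);hsv=cv2.cvtColor(f['pixels'],cv2.COLOR_BGR2HSV)
    for w in knobs(f,82,100):print(n,w)
E
```

```text
position: [478.4, -386.9, 135.7]
force: [-0.7, 0.3, -0.0]
finger_gap: 0.604
finger_force: 0.0
position: [478.2, -386.7, 288.2]
force: [1.1, -1.0, -0.1]
finger_force: 0.0
position: [303.8, -205.3, 286.5]
force: [0.3, 1.0, -0.0]
finger_force: 0.0
bar [512. 282.] z 166.0 [ 479.8 -384.4] [17.9 67.4] yaw 179.0
bar [154. 237.] z 168.0 [ 482.8 -386.9] [16.9 68.9] yaw 179.2
top (580.5, 23.4, 10.2, np.float64(90.9), array([289., 229.]))
top (554.5, -47.5, 10.6, np.float64(90.4), array([324., 243.]))
top (548.7, -107.4, 10.5, np.float64(90.6), array([355., 246.]))
scene (557.1, -50.9, 9.9, np.float64(91.7), array([324., 249.]))
scene (582.4, 21.0, 11.4, np.float64(91.5), array([360., 250.]))
scene (553.5, -109.6, 9.7, np.float64(91.9), array([298., 254.]))
```

View pics/end.png

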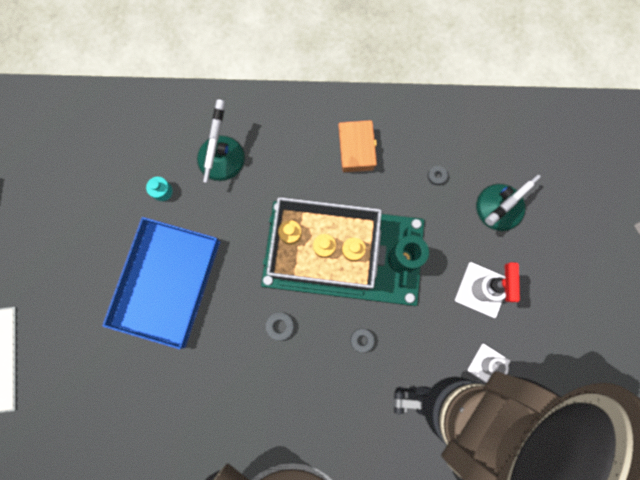

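The three weights stand upright in the tin at (291,231), (324,244) and (354,248). The T-handled socket is back in its holder at (495,285) and everything else is where it was, so I'm handing in.

```bash
echo '{"motion": [[0,0,0,0,0.6],[0,0,0,0,0.6]]}' | python3 -m handwheel|head -1; python3 -c "
from rig import ticket;print(ticket.close_job())"
```

```text
clock: 51.35
the job is handed in; nothing more can be done
None
```

The job is handed in at about 51 s: all three weights stand upright on the tin's liner (one was nudged inside the tin but stayed upright), the nut reads about 2.6 rad by camera (its stop; the socket seems to have slipped on the nut after it stopped), and the T-handled socket is back in its holder.

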